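Put the skiving knife away in its drawer rack

TASK

Put the skiving knife away: pull the drawer of the low green chest out to its stop, then slide the knife, edge first, into the one empty slot in the middle of the slanted wooden rack inside, and press it fully home so that its handle meets the wood. Push gently, so that the drawer does not run back, and leave the drawer standing fully open and the other tools where they are.

Things in the scene. Friction and masses are not known exactly. Their poses are not given: they have to be found in the camera images.
- knife_chest: low green steel chest, fixed, 225 deep (x) x 262 wide (y) x 145 mm high, one drawer; origin at the centre of its underside, front faces its own -x. A tin and a red spool stand on top. In the rack inside, slots 39 and 78 mm either side of the empty one hold four fixed knives, fully home, handles 26 wide, 80 mm long: only 13 mm is free beside a handle in the empty slot, too little for a finger.
- drawer (a joint): how far the drawer is out, m: 0 shut, 0.170 at its stop; it slides along the chest's -x. Its runners are stiff: 9 N moves it either way (so some 10 N along the slot pushes it back), and it stays where it is left. The drawer starts 0 to 30 mm out.
- drawer_handle (a point): middle of the drawer's round steel bar handle, 10 mm thick, 116 mm long along the chest's y, 104 mm above the table, standing 42 mm in front of the drawer's front panel (panel 12 mm thick, its top edge 134 mm above the table, scooped to 118 mm over the middle 148 mm) on two posts 45 mm either side of the middle. Axes as the chest's.
- rack_bed: slanted plywood bed fixed in the drawer, under the rack: a pale wooden block 196 wide, 30 thick, 88 mm along its five slots. Origin where the middle, empty slot's mouth is when the rack stands centred: drawer's middle, 81 mm above the table, 127 mm behind the outside of the front panel. x runs along the slots (30 degrees downward, away from the front), y across (chest's y), z up out of their flat.
- rack_middle (a point): the bed's origin. The rack stands loose on the bed: it can be up to 12 mm to either side (y) of this point, which is NOT reported: look or feel for the empty slot. It moves only along y; 12 N shifts it. Mouth face at x = 0. Slot 32.5 wide (y), 6 high (z), 84 mm deep, square edges, waxed; from 14 mm deep a spring pad in its floor grips the blade with 2 to 4 N.
- skiving_knife: the skiving knife, lying flat on the table: steel blade 30 wide, 4 thick, 80 mm long, its straight edge thinned to 2 mm over the last 8 mm; dark wooden handle 26 wide, 18 thick, 90 mm long; about 0.12 kg. Origin on its underside at the shoulder where the handle begins; x points along the blade to the edge, z out of the flat; handle x = -90 to 0, blade x = 0 to 80 mm, mid-plane z = 9 mm.
- knife_shoulder (a point): centre of the knife's shoulder, in its mid-plane, where handle meets blade; it lies at the empty slot's mouth when the knife is fully home. Axes as the knife's.
- knife_tip (a point): centre of the knife's far end, 80 mm from the shoulder, in its mid-plane. Axes as the knife's.
- whetstone: oilstone 42x110x18 mm lying on the table, bystander; origin at the centre of its underside
- oil_bottle: white oil bottle with a red spout, 53 mm thick, 146 mm tall, bystander; origin at the centre of its underside
- edge_tool: edge tool with a round wooden handle, 25x160x27 mm, lying on the table, bystander; origin at the centre of its underside
- rivet_tin: ochre rivet tin 82x118x38 mm, bystander; origin at the centre of its underside

How it is judged:
On the way, in this order (a step that is already met when the one before it is completed fails the run):
1. the drawer is pulled out to its stop while the knife still lies clear of the rack (value of joint drawer above 0.163 m and distance between knife_tip and rack_bed above 0.03 m), for 0.2 s.
2. the blade is in the middle slot, at least 25 mm deep (x of knife_tip in the frame of rack_bed above 0.025 m and y of knife_tip in the frame of rack_bed between -0.016 and 0.016 m and z of knife_tip in the frame of rack_bed between -0.006 and 0.006 m), for 0.1 s.
At the end, for the whole second after the job is handed in: the knife rests in the middle slot (within 16 mm sideways and 6 mm in height of the bed's origin, as the rack has play) with its handle's shoulder within 5 mm of the rack's face, in line with the slot within 0.08 rad, at rest; the drawer is still within 15 mm of its stop (value of joint drawer above 0.155 m and x of knife_shoulder in the frame of rack_bed above -0.005 m and y of knife_shoulder in the frame of rack_bed between -0.016 and 0.016 m and z of knife_shoulder in the frame of rack_bed between -0.006 and 0.006 m and angle between the x axis of skiving_knife and the x axis of rack_bed, either way round below 0.08 rad and linear speed of skiving_knife below 0.02 m/s); the robot touches nothing.
It fails at once if a bystander (whetstone, oil bottle, edge tool, rivet tin) is shifted more than 30 mm (distance of any of whetstone, oil_bottle, edge_tool, rivet_tin from where it was at the start of the episode above 0.03 m).
It also fails if it takes over 72 s, if anything falls off the work surface, if the arm or the gripper's body presses on something with over 40 N, if the wrist force passes 120 N, or if a joint passes its speed limit or range.

ROBOT

A 6-joint arm with a two-finger parallel gripper is mounted at the origin on a cart in front of the work surface, level with it; the furniture and walls round the work are solid. World frame = base frame: x ahead of the robot, y to its left, z up, the work surface at z = 0. Lengths are in m, angles in rad, forces in N, time in s.
With the tool pointing down it reaches from about 0.35 to 0.725 m from the base axis. Payload 4.3 kg.
Tool frame: the origin (TCP) lies on the centre line of the jaws, within the pads' length; the fingertips stand 11 mm ahead of it and the grasp point (between the pads) lies 8 mm behind it (finger_overhang is the distance from the TCP to the fingertips, in m); z points along the fingers, y is the line along which they close (so a half turn about z gives the same grasp; the last joint's range is limited). The gripper opens to 85 mm and grips with 20 to 120 N. Pads are 22 mm wide; open, the fingers measure 114 mm over their backs; the gripper's body (76 mm by 85 mm) begins 54 mm behind the grasp point. The pads swing forward as they close: fully open they stand 13 mm farther back than shut.
Start: joints at [-1.35, 0.377, 0.081, 1.274, 0, 1.46], TCP at [0.187, -0.544, 0.242] pointing down, gripper open.
Joint ranges: [-2.72, 2.72], [-0.84, 1.66], [-1.02, 1.22], [-1.77, 2.12], [-1.37, 1.28], [-3.14, 3.14]. Speed limits (rad/s): [2.57, 2.57, 3.14, 3.14, 3.14, 3.14].

INTERFACE

Orientations are given as a unit quaternion [w, x, y, z].
In Python, from rig import sense, grab_frame, camera_info, sign_off, finger_overhang gives the robot as it stands.
- The arm moves only by the tool send_rows, never from a script. Its argument "rows" is a list of rows, each an object with "slide": the shift along the tool's x, y, z in m, a list of three; "twist": the turn, a rotation vector about the tool's x, y, z in rad, a list of three; "gripper": the gripper command: -1 is fully open, 1 is shut, values between are in proportion. A call has 1 to 5 rows; each row shifts and turns the commanded pose from where the row before left it, along the tool's axes as they then stand; what a row does not reach is not made up. A row lasts 1/8 s, in which the tool goes at most 62.5 mm and 10.7 degrees, less where a joint would pass 70% of its speed; a pose out of reach is approached as far as the arm can. A call is refused whole if a number of a shift passes 0.0625 or a number of a turn 0.188, either way. A call with a gripper value outside its range is refused whole. The fingers move at their own pace and stop on an object; "squeeze" is the grip in N (left out, the last holds). Time passes only in rows, so rows that do not move let the fingers close. It gives the time, the measured TCP pose, the force, the opening and the grip force at its end, in the units of the state.
- sense(): the state, without advancing time (a new reading comes with each control period).
- grab_frame(name): name is "scene" or "top"; returns (picture, depth): 420x560x3 uint8, red, green, blue; 420x560 float32, m along the optical axis (not along the pixel's ray), 0 where there is no reading.
- camera_info(name): a dict with "mtx" (3x3 intrinsics, pixels), "cam_to_world" (4x4, takes a point from camera to world coordinates). Camera axes: x right, y down, z forward; pixel columns grow to the right and rows downward; lengths in m; the calibration is good to about 2 mm. A picture is of the moment at which its call begins. camera_info takes no time and is no camera call.
- sign_off(): hands the job in; it is judged then, once.
The state is a dict: "clock": time; "joints": joint angles; "qvel": joint speeds; "tau": joint torques, N m; "tcp_pos": TCP position; "orientation": TCP orientation; "contact_force": force on the tool from outside, world axes, zero at the start; "ft_torque": the same for the moment, N m; "gripper_width": opening from 0.0 (shut) to 1.0 (fully open); "grasp_force": force on a finger pad.
Only numpy, scipy, OpenCV 4.12 (cv2) and the standard library are available. Lean on these libraries where they do the work, as an engineer would, in place of code of your own. Each camera call takes 0.05 s, during which the arm holds its last target. There are 200 camera calls.

## Working session

There is one attempt and no reset: what is moved stays moved. The work goes in short steps, Python scripts to look and compute and a tool call to move; the robot and the scene stay as the last step left them, time stands still between calls to the robot, and variables do not carry over. Pictures are saved under pics/ and viewed, at most 10 in all, crops included, and the job is handed in when it is done.

Besides the shell and the picture viewer there is one more tool, called after "Emit:" as name(argument=value, ...) on one line, values as JSON. send_rows: Moves the arm, as the interface text tells. Its arguments: {"type":"object","properties":{"rows":{"type":"array","items":{"type":"object","properties":{"slide":{"type":"array","items":{"type":"number"}},"twist":{"type":"array","items":{"type":"number"}},"gripper":{"type":"number"}}}},"squeeze":{"type":"number"}},"required":["rows"]}

```bash
mkdir -p pics; ls
cat > h.py <<'E'
import numpy as np, cv2
from rig import *
from scipy.spatial.transform import Rotation as R
def save(n,f,s=None):
    p,d=grab_frame(n); cv2.imwrite(f,p[:,:,::-1]); np.savez('pics/'+n+'.npz',p=p,d=d); return p,d
def cloud(n,d):
    c=camera_info(n);K=c['mtx'];T=np.array(c['cam_to_world'])
    v,u=np.mgrid[:d.shape[0],:d.shape[1]]
    q=np.stack([(u-K[0][2])/K[0][0]*d,(v-K[1][2])/K[1][1]*d,d],-1)
    return q@T[:3,:3].T+T[:3,3]
def px(n,X):
    c=camera_info(n);T=np.linalg.inv(np.array(c['cam_to_world']));q=T[:3,:3]@np.array(X)+T[:3,3];k=np.array(c['mtx'])@q;return k[:2]/k[2]
def ray(n,u,v,z):
    c=camera_info(n);T=np.array(c['cam_to_world']);K=np.array(c['mtx'])
    r=T[:3,:3]@np.linalg.inv(K)@[u,v,1];return T[:3,3]+r*(z-T[2,3])/r[2]
def rot():
    w,x,y,z=sense()['orientation'];return R.from_quat([x,y,z,w])
E
python3 - <<'E'
from h import *
print(sense(),finger_overhang)
for n in('scene','top'):
    save(n,f'pics/{n}0.png');c=camera_info(n);print(c)
E
```

```text
pics
{'clock': 0.0, 'joints': array([-1.35028231e+00,  3.78071329e-01,  7.96508414e-02,  1.27442352e+00,
        5.60833428e-05,  1.46043564e+00]), 'qvel': array([-0.0006118 , -0.0011421 , -0.00136669,  0.00066676, -0.0006746 ,
       -0.00133477]), 'tau': array([-1.45030237e-03, -4.63600588e+01,  2.69878274e+01,  2.07061874e-02,
       -2.53233966e-04,  6.13324431e-07]), 'tcp_pos': array([ 0.18665036, -0.54319562,  0.24136581]), 'orientation': array([-1.02383041e-03,  9.86345913e-01,  1.64683609e-01, -2.83620105e-05]), 'contact_force': array([ 0.15745836,  0.55987756, -0.08209796]), 'ft_torque': array([ 0.02478268, -0.01154251, -0.05990268]), 'grasp_force': 0.0, 'gripper_width': 0.9998281635454587} 0.011
{'mtx': array([[506.56796004,   0.        , 274.72303521],
       [  0.        , 506.56796004, 208.25048755],
       [  0.        ,   0.        ,   1.        ]]), 'cam_to_world': array([[ 0.99920294,  0.03264714, -0.02297062,  0.61396805],
       [ 0.03963815, -0.87953119,  0.47418742, -0.56405151],
       [-0.00472252, -0.47471997, -0.88012422,  1.2792014 ],
       [ 0.        ,  0.        ,  0.        ,  1.        ]])}
{'mtx': array([[507.16550931,   0.        , 279.91366568],
       [  0.        , 507.16550931, 228.62518599],
       [  0.        ,   0.        ,   1.        ]]), 'cam_to_world': array([[-1.89022033e-02, -9.87694317e-01,  1.55250259e-01,
         3.27786675e-01],
       [-9.99815184e-01,  1.92176119e-02,  5.30860648e-04,
         6.36337989e-02],
       [-3.50786727e-03, -1.55211532e-01, -9.87875030e-01,
         1.63593139e+00],
       [ 0.00000000e+00,  0.00000000e+00,  0.00000000e+00,
         1.00000000e+00]])}
```

View pics/scene0.png

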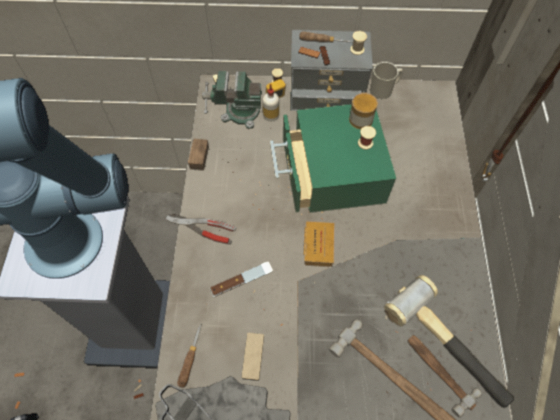

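View pics/top0.png

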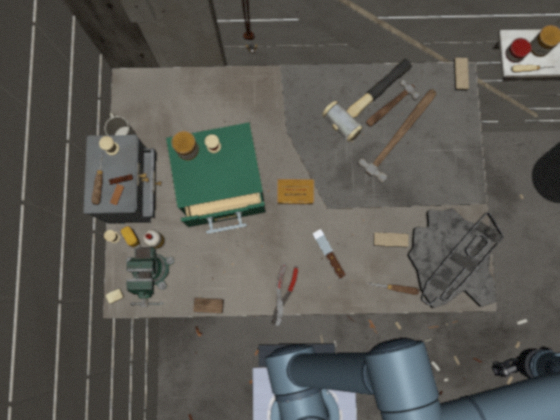

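The scene view shows the chest at about (340,155), with its drawer slightly open and the bar handle at (280,158). The knife is at (242,278), with its edge towards (270,266). In the top view the knife is at (328,253) and the bar at (226,226).

Run:
```python
from h import *
for n in('top','scene'):
    f=np.load(f'pics/{n}.npz');p=f['p'];d=f['d'];X=cloud(n,d)
    hsv=cv2.cvtColor(p,cv2.COLOR_RGB2HSV)
    g=(hsv[...,0]>65)&(hsv[...,0]<95)&(hsv[...,1]>120)&(abs(X[...,2]-.145)<.006)
    P=X[g][:,:2].astype(np.float32); print(n,'chest',g.sum(),np.median(X[g][:,2]))
    P=P[(abs(P-np.median(P,0))<.25).all(1)]
    r=cv2.minAreaRect(P);print(r); print(cv2.boxPoints(r).round(4).tolist())
    # bar: points z .08-.115 in window
    c={'top':(195,250,205,240),'scene':(262,305,130,185)}[n]
    W=np.zeros_like(g);W[c[2]:c[3],c[0]:c[1]]=1
    b=W&(abs(X[...,2]-.107)<.01)&(hsv[...,1]<70)
    B=X[b];print('bar',len(B),B.mean(0) if len(B) else 0); 
    if len(B)>5: print(cv2.minAreaRect(B[:,:2].astype(np.float32)))
    c={'top':(305,355,225,282),'scene':(205,278,256,300)}[n]
    W=np.zeros_like(g);W[c[2]:c[3],c[0]:c[1]]=1
    hd=W&(X[...,2]>.009)&(X[...,2]<.03); H=X[hd]
    print('handle',hd.sum(),H.mean(0),cv2.minAreaRect(H[:,:2].astype(np.float32)))
    bl=W&(hsv[...,2]>150)&(hsv[...,1]<60);Bx=X[bl];print('blade',bl.sum(),np.median(Bx,0),cv2.minAreaRect(Bx[:,:2].astype(np.float32)))
```

```text
top chest 558 0.14430113100408104
((0.7655578851699829, 0.2620260715484619), (0.21112819015979767, 0.24740035831928253), 10.276840209960938)
[[0.6395999789237976, 0.36489999294281006], [0.6837999820709229, 0.12150000035762787], [0.8914999961853027, 0.1590999960899353], [0.8474000096321106, 0.4025999903678894]]
bar 260 [0.59069837 0.23349052 0.10838413]
((0.5978648662567139, 0.23714417219161987), (0.06025552377104759, 0.14608433842658997), 9.624984741210938)
handle 370 [ 0.49116613 -0.09483794  0.01538944] ((0.5014729499816895, -0.09689291566610336), (0.12628832459449768, 0.17211557924747467), 81.96106719970703)
blade 234 [ 0.54301384 -0.07025688  0.00927721] ((0.4432046413421631, -0.028176359832286835), (0.07560453563928604, 0.28510627150535583), 66.35108947753906)
scene chest 0 nan
((0.0, 0.0), (0.0, 0.0), 0.0)
[[0.0, 0.0], [0.0, 0.0], [0.0, 0.0], [0.0, 0.0]]
bar 305 [0.5940283  0.22679033 0.10644967]
((0.5989692211151123, 0.2298808991909027), (0.059051524847745895, 0.19004185497760773), 10.243595123291016)
handle 523 [ 0.49069788 -0.10152244  0.01430501] ((0.49880027770996094, -0.09668243676424026), (0.16930967569351196, 0.030977550894021988), 27.866443634033203)
blade 2716 [ 0.51341669 -0.07971948 -0.00103926] ((0.5049668550491333, -0.2954428791999817), (0.196713387966156, 0.545372486114502), 2.253138542175293)
  return _methods._mean(a, axis=axis, dtype=dtype,
  ret = ret.dtype.type(ret / rcount)
  ret = um.true_divide(
```

Run:
```python
from h import *
t=np.load('pics/top.npz')['p'];s=np.load('pics/scene.npz')['p']
def cr(p,u,v,w,h,k): return cv2.resize(p[v:v+h,u:u+w],None,fx=k,fy=k,interpolation=cv2.INTER_CUBIC)
a=np.hstack([cr(t,160,115,130,130,3),cr(s,260,95,130,130,3)]);b=np.hstack([cr(t,300,225,65,32+28,6)[:200*3//2],cr(s,205,250,65,60,6)[:300]]) if 0 else np.hstack([cr(t,300,225,78,60,5)[:,:390],cr(s,203,250,78,60,5)[:,:390]])
im=np.vstack([a,b])[:,:,::-1]
print(im.shape);cv2.imwrite('pics/crop1.png',cv2.resize(im,(680,600)) if 0 else im[90:690])
for n,p in(('top',t),('scene',s)):
    hsv=cv2.cvtColor(p,cv2.COLOR_RGB2HSV)
    for q in ([(202,170),(180,165),(175,135)] if n=='top' else [(330,130),(360,150),(330,195)]): print(n,q,hsv[q[1],q[0]])
    for q in ([(322,242),(335,265),(340,245)] if n=='top' else [(262,271),(230,283),(250,290)]): print(n,q,hsv[q[1],q[0]])
```

```text
(690, 780, 3)
top (202, 170) [ 76 111 106]
top (180, 165) [ 75 117  98]
top (175, 135) [ 18 127 143]
top (322, 242) [ 99  28 172]
top (335, 265) [ 11 134  84]
top (340, 245) [ 18  27 121]
scene (330, 130) [ 74 108 128]
scene (360, 150) [ 73 108 127]
scene (330, 195) [62 71 72]
scene (262, 271) [ 92  16 201]
scene (230, 283) [ 12 116 114]
scene (250, 290) [ 20  39 158]
```

View pics/crop1.png

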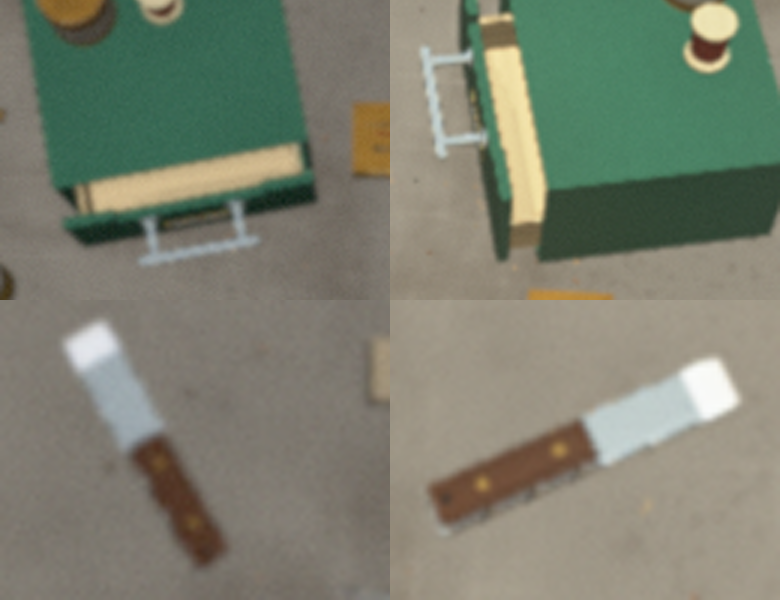

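The crops show the bar ends (top 207,232 / 246,225; scene 272,142 / 277,176) and the knife's edge, shoulder and butt in both views. I'll turn these into points.

Run:
```python
from h import *
for n,D in(('top',dict(b1=(206.7,231.7,.107),b2=(246,225,.107),tip=(317,231,.01),sh=(328.8,253.4,.014),butt=(342.8,276.4,.018))),
 ('scene',dict(b1=(271.7,141.7,.106),b2=(277,176,.106),tip=(270.6,265.8,.01),sh=(243.3,278.2,.014),butt=(212.2,290.6,.018)))):
    P={k:ray(n,*v) for k,v in D.items()}
    for k in P:print(n,k,P[k][:2].round(4))
    e=P['b2']-P['b1'];print('bar mid',(P['b1']+P['b2'])[:2]/2,np.linalg.norm(e),'yaw',np.degrees(np.arctan2(e[0],-e[1])))
    e=P['tip']-P['butt'];print('knife',np.linalg.norm(e),np.degrees(np.arctan2(e[1],e[0])))
    f=np.load(f'pics/{n}.npz');p=f['p'];X=cloud(n,f['d']);h=cv2.cvtColor(p,cv2.COLOR_RGB2HSV)
    m=((h[...,0]>66)&(h[...,0]<84)&(h[...,1]>85)&(h[...,2]>(85 if n=='top' else 105))).astype(np.uint8)
    m=cv2.morphologyEx(m,cv2.MORPH_OPEN,np.ones((3,3)))
    k,l,st,_=cv2.connectedComponentsWithStats(m);i=1+st[1:,4].argmax();v,u=np.nonzero(l==i)
    Q=np.array([ray(n,a,b,.145)[:2] for a,b in zip(u,v)],np.float32);r=cv2.minAreaRect(Q);print('chest',st[i],r)
    Q=cv2.minAreaRect(Q)
```

```text
top b1 [0.5629 0.2879]
top b2 [0.5813 0.1679]
top tip [ 0.5732 -0.0556]
top sh [ 0.4991 -0.0909]
top butt [ 0.4244 -0.1326]
bar mid [0.57210695 0.22788877] 0.12145868988363502 yaw 8.701900988284855
knife 0.16775956012946866 27.36499627141836Traceback (most recent call last):
  File "<stdin>", line 12, in <module>
  File "h.py", line 14, in ray
    c=camera_info(n);T=np.array(c['cam_to_world']);K=np.array(c['mtx'])
ValueError: time passes only in moves, steps and waits
```

```bash
sed -i 's/^from scipy/import rig,functools\ncamera_info=functools.cache(rig.camera_info)\nfrom scipy/' h.py
python3 - <<'E'
from h import *
for n,D in(('top',dict(b1=(206.7,231.7,.107),b2=(246,225,.107),tip=(317,231,.01),sh=(328.8,253.4,.014),butt=(342.8,276.4,.018))),
 ('scene',dict(b1=(271.7,141.7,.106),b2=(277,176,.106),tip=(270.6,265.8,.01),sh=(243.3,278.2,.014),butt=(212.2,290.6,.018)))):
    P={k:ray(n,*v) for k,v in D.items()}
    if n=='scene':
     for k in P:print(n,k,P[k][:2].round(4))
    e=P['b2']-P['b1'];print('bar mid',(P['b1']+P['b2'])[:2]/2,np.linalg.norm(e),'yaw',np.degrees(np.arctan2(e[0],-e[1])))
    e=P['tip']-P['butt'];print('knife',np.linalg.norm(e),np.degrees(np.arctan2(e[1],e[0])))
    f=np.load(f'pics/{n}.npz');p=f['p'];h=cv2.cvtColor(p,cv2.COLOR_RGB2HSV)
    m=((h[...,0]>66)&(h[...,0]<84)&(h[...,1]>85)&(h[...,2]>(85 if n=='top' else 105))).astype(np.uint8)
    m=cv2.morphologyEx(m,cv2.MORPH_OPEN,np.ones((3,3)))
    k,l,st,_=cv2.connectedComponentsWithStats(m);i=1+st[1:,4].argmax();v,u=np.nonzero(l==i)
    Q=np.array([ray(n,a,b,.145)[:2] for a,b in zip(u,v)],np.float32);r=cv2.minAreaRect(Q);print('chest',st[i],r)
E
```

```text
bar mid [0.57210695 0.22788877] 0.12145868988363502 yaw 8.701900988284855
knife 0.16775956012946866 27.36499627141836
chest [ 169  124   93   83 4887] ((0.7634624242782593, 0.2620631456375122), (0.22007399797439575, 0.2546577453613281), 9.863737106323242)
scene b1 [0.5663 0.2817]
scene b2 [0.5856 0.168 ]
scene tip [ 0.5767 -0.0559]
scene sh [ 0.5063 -0.0953]
scene butt [ 0.4281 -0.1339]
bar mid [0.57594714 0.2248727 ] 0.11529302069310442 yaw 9.630311318938332
knife 0.1680357609299918 27.679764539932226
chest [ 298  105   97   83 5277] ((0.7654041051864624, 0.2570109963417053), (0.22094297409057617, 0.2589813470840454), 10.02862548828125)
```

```bash
cat >> h.py <<'E'
def Rw(xdir,zdir):
    z=np.array(zdir,float);z/=np.linalg.norm(z);x=np.array(xdir,float);x-=z*(x@z);x/=np.linalg.norm(x)
    return R.from_matrix(np.stack([x,np.cross(z,x),z],1))
def plan(p1,R1,n,p0=None,R0=None):
    "rows from (p0,R0) to (p1,R1), printed"
    s=sense();p0=s['tcp_pos'] if p0 is None else np.array(p0);R0=rot() if R0 is None else R0
    w=(R0.inv()*R1).as_rotvec()/n;dp=(np.array(p1)-p0)/n;Ri=R0
    for i in range(n):
        print('slide',Ri.inv().apply(dp).round(4).tolist(),'twist',w.round(4).tolist());Ri=Ri*R.from_rotvec(w)
yaw=np.radians(9.9);cx=np.array([np.cos(yaw),np.sin(yaw),0]);cy=np.array([-np.sin(yaw),np.cos(yaw),0])
E
python3 - <<'E'
from h import *
# tool y along +cx, z down -> x = y x z
R1=Rw(np.cross(cx,[0,0,-1]),[0,0,-1]);print(R1.as_matrix().round(3))
plan([.574,.2265,.2],R1,15)
E
```

```text
[[-0.172  0.985  0.   ]
 [ 0.985  0.172  0.   ]
 [ 0.     0.    -1.   ]]
slide [0.0411, -0.0401, 0.0028] twist [-0.0001, -0.0001, -0.0942]
slide [0.0447, -0.0361, 0.0028] twist [-0.0001, -0.0001, -0.0942]
slide [0.0479, -0.0317, 0.0028] twist [-0.0001, -0.0001, -0.0942]
slide [0.0507, -0.0271, 0.0028] twist [-0.0001, -0.0001, -0.0942]
slide [0.053, -0.0222, 0.0028] twist [-0.0001, -0.0001, -0.0942]
slide [0.0548, -0.0171, 0.0028] twist [-0.0001, -0.0001, -0.0942]
slide [0.0562, -0.0119, 0.0028] twist [-0.0001, -0.0001, -0.0942]
slide [0.0571, -0.0066, 0.0028] twist [-0.0001, -0.0001, -0.0942]
slide [0.0574, -0.0012, 0.0028] twist [-0.0001, -0.0001, -0.0942]
slide [0.0573, 0.0042, 0.0028] twist [-0.0001, -0.0001, -0.0942]
slide [0.0566, 0.0096, 0.0028] twist [-0.0001, -0.0001, -0.0942]
slide [0.0555, 0.0149, 0.0028] twist [-0.0001, -0.0001, -0.0942]
slide [0.0538, 0.02, 0.0028] twist [-0.0001, -0.0001, -0.0942]
slide [0.0517, 0.025, 0.0028] twist [-0.0001, -0.0001, -0.0942]
slide [0.0491, 0.0298, 0.0028] twist [-0.0001, -0.0001, -0.0942]
```

Emit:
send_rows(rows=[{"slide": [0.041,-0.04,0.003],"twist": [0,0,-0.094],"gripper": 0.3},{"slide": [0.045,-0.036,0.003],"twist": [0,0,-0.094],"gripper": 0.3},{"slide": [0.048,-0.032,0.003],"twist": [0,0,-0.094],"gripper": 0.3},{"slide": [0.051,-0.027,0.003],"twist": [0,0,-0.094],"gripper": 0.3},{"slide": [0.053,-0.022,0.003],"twist": [0,0,-0.094],"gripper": 0.3}])

```text
clock: 0.72
tcp_pos: [0.3171, -0.2853, 0.2269]
orientation: [-0.0, 0.92, 0.391, 0.0]
contact_force: [1.8, -0.8, 0.3]
gripper_width: 0.352
grasp_force: 0.0
```

Emit:
send_rows(rows=[{"slide": [0.055,-0.017,0.003],"twist": [0,0,-0.094],"gripper": 0.3},{"slide": [0.056,-0.012,0.003],"twist": [0,0,-0.094],"gripper": 0.3},{"slide": [0.057,-0.007,0.003],"twist": [0,0,-0.094],"gripper": 0.3},{"slide": [0.057,-0.001,0.003],"twist": [0,0,-0.094],"gripper": 0.3},{"slide": [0.057,0.004,0.003],"twist": [0,0,-0.094],"gripper": 0.3}])

```text
clock: 1.35
tcp_pos: [0.4458, -0.0295, 0.212]
orientation: [0.0, 0.804, 0.595, -0.0]
contact_force: [1.5, -0.9, 0.1]
gripper_width: 0.349
grasp_force: 0.0
```

Emit:
send_rows(rows=[{"slide": [0.056,0.01,0.003],"twist": [0,0,-0.094],"gripper": 0.3},{"slide": [0.055,0.015,0.003],"twist": [0,0,-0.094],"gripper": 0.3},{"slide": [0.054,0.02,0.003],"twist": [0,0,-0.094],"gripper": 0.3},{"slide": [0.052,0.025,0.003],"twist": [0,0,-0.094],"gripper": 0.3},{"slide": [0.049,0.03,0.003],"twist": [0,0,-0.094],"gripper": 0.3}])

```text
clock: 1.98
tcp_pos: [0.5758, 0.2259, 0.1967]
orientation: [-0.0, 0.643, 0.766, -0.0]
contact_force: [1.5, -0.5, 1.0]
gripper_width: 0.351
grasp_force: 0.0
```

Run:
```python
from h import *
s=sense();print(s)
R1=Rw(np.cross(cx,[0,0,-1]),[0,0,-1])
plan([.574,.2265,.098],R1,4)
```

```text
{'clock': 1.975, 'joints': array([ 2.71481044e-01,  4.82152741e-01,  1.23985435e-01,  1.21328101e+00,
       -3.79121388e-04,  1.66887487e+00]), 'qvel': array([ 0.57769949,  0.69539424,  1.02696529,  0.31647026, -0.00648209,
       -0.16386024]), 'tau': array([ -0.48063107, -54.48573947,  23.32465053,  -0.12557611,
         0.18132492,   0.14983357]), 'tcp_pos': array([0.57581318, 0.22586806, 0.19667863]), 'orientation': array([-2.78507776e-05,  6.43220393e-01,  7.65680993e-01, -3.76070366e-04]), 'contact_force': array([ 1.45860836, -0.53825553,  1.01731966]), 'ft_torque': array([-0.04202433, -0.02231906,  0.03541515]), 'grasp_force': 0.0, 'gripper_width': 0.35055896468892833}
slide [0.0002, -0.0004, 0.0247] twist [-0.0002, 0.0001, 0.0002]
slide [0.0002, -0.0004, 0.0247] twist [-0.0002, 0.0001, 0.0002]
slide [0.0002, -0.0004, 0.0247] twist [-0.0002, 0.0001, 0.0002]
slide [0.0002, -0.0004, 0.0247] twist [-0.0002, 0.0001, 0.0002]
```

Emit:
send_rows(rows=[{"slide": [0,0,0.024],"gripper": 0.3},{"slide": [0,0,0.025],"gripper": 0.3},{"slide": [0,0,0.025],"gripper": 0.3},{"slide": [0,0,0.025],"gripper": 0.3},{"slide": [0,0,0],"gripper": 0.3}])

```text
$.rows[0]: bad value
```

Emit:
send_rows(rows=[{"gripper": 1},{"gripper": 1},{"gripper": 1},{"gripper": 1}], squeeze=60)

```text
$.rows[0]: bad value
```

Emit:
send_rows(rows=[{"slide": [0,0,0.024],"twist": [0,0,0],"gripper": 0.3},{"slide": [0,0,0.025],"twist": [0,0,0],"gripper": 0.3},{"slide": [0,0,0.025],"twist": [0,0,0],"gripper": 0.3},{"slide": [0,0,0.025],"twist": [0,0,0],"gripper": 0.3},{"slide": [0,0,0],"twist": [0,0,0],"gripper": 0.3}])

```text
clock: 2.6
tcp_pos: [0.573, 0.2234, 0.0956]
orientation: [-0.002, 0.645, 0.765, -0.003]
contact_force: [0.0, -0.7, -0.2]
gripper_width: 0.35
grasp_force: 0.0
```

Emit:
send_rows(rows=[{"slide": [0,0,0],"twist": [0,0,0],"gripper": 1},{"slide": [0,0,0],"twist": [0,0,0],"gripper": 1},{"slide": [0,0,0],"twist": [0,0,0],"gripper": 1},{"slide": [0,0,0],"twist": [0,0,0],"gripper": 1}], squeeze=60)

```text
clock: 3.1
tcp_pos: [0.5767, 0.2243, 0.0994]
orientation: [0.001, 0.645, 0.765, 0.001]
contact_force: [1.9, 0.8, -0.1]
gripper_width: 0.091
grasp_force: 58.8
```

Emit:
send_rows(rows=[{"slide": [0,-0.012,0],"twist": [0,0,0],"gripper": 1},{"slide": [0,-0.024,0],"twist": [0,0,0],"gripper": 1},{"slide": [0,-0.024,0],"twist": [0,0,0],"gripper": 1},{"slide": [0,-0.024,0],"twist": [0,0,0],"gripper": 1},{"slide": [0,-0.024,0],"twist": [0,0,0],"gripper": 1}])

```text
clock: 3.72
tcp_pos: [0.4724, 0.2061, 0.0994]
orientation: [0.003, 0.645, 0.764, 0.003]
contact_force: [9.5, 0.8, -4.3]
gripper_width: 0.09
grasp_force: 60.2
```

Emit:
send_rows(rows=[{"slide": [0,-0.012,0],"twist": [0,0,0],"gripper": 1},{"slide": [0,-0.01,0],"twist": [0,0,0],"gripper": 1},{"slide": [0,-0.004,0],"twist": [0,0,0],"gripper": 1}])

```text
clock: 4.1
tcp_pos: [0.4464, 0.2015, 0.0994]
orientation: [0.003, 0.645, 0.764, 0.002]
contact_force: [9.1, -1.1, -6.6]
gripper_width: 0.092
grasp_force: 60.3
```

Emit:
send_rows(rows=[{"slide": [0,-0.005,0],"twist": [0,0,0],"gripper": 1},{"slide": [0,-0.004,0],"twist": [0,0,0],"gripper": 1}])

```text
clock: 4.35
tcp_pos: [0.4382, 0.2001, 0.0994]
orientation: [0.003, 0.645, 0.764, 0.002]
contact_force: [8.8, -0.4, -6.1]
gripper_width: 0.089
grasp_force: 60.3
```

Emit:
send_rows(rows=[{"slide": [0,-0.004,0],"twist": [0,0,0],"gripper": 1},{"slide": [0,-0.002,0],"twist": [0,0,0],"gripper": 1}])

```text
clock: 4.6
tcp_pos: [0.4372, 0.1999, 0.0995]
orientation: [0.006, 0.645, 0.764, 0.006]
contact_force: [25.3, 3.2, -24.6]
gripper_width: 0.093
grasp_force: 58.5
```

Emit:
send_rows(rows=[{"slide": [0,-0.002,0],"twist": [0,0,0],"gripper": 1},{"slide": [0,-0.002,0],"twist": [0,0,0],"gripper": 1}])

```text
clock: 4.85
tcp_pos: [0.4371, 0.1999, 0.0996]
orientation: [0.008, 0.645, 0.764, 0.008]
contact_force: [35.0, 5.1, -38.1]
gripper_width: 0.092
grasp_force: 57.7
```

Emit:
send_rows(rows=[{"slide": [0,0.006,0],"twist": [0,0,0],"gripper": 1},{"slide": [0,0,0],"twist": [0,0,0],"gripper": 0.3},{"slide": [0,0,0],"twist": [0,0,0],"gripper": 0.3},{"slide": [0,0,0],"twist": [0,0,0],"gripper": 0.3},{"slide": [0,0,-0.03],"twist": [0,0,0],"gripper": 0.3}])

```text
clock: 5.48
tcp_pos: [0.4281, 0.1986, 0.1267]
orientation: [-0.001, 0.644, 0.765, -0.002]
contact_force: [0.7, 0.2, 0.7]
gripper_width: 0.349
grasp_force: 0.0
```

Run:
```python
from h import *
s=sense();print(s['joints'].round(3),s['tcp_pos'],s['contact_force'])
k=np.radians(27.5);kx=[np.cos(k),np.sin(k),0]
R1=Rw(kx,[0,0,-1])
sh=np.array([.5027,-.093]);g=sh-.078*np.array(kx[:2]);print('grasp',g)
plan([*g,.15],R1,10)
```

```text
[ 0.3    0.248 -0.412  0.916 -0.     1.7  ] [0.42805685 0.19855174 0.12669784] [0.69878633 0.22257516 0.68907863]
grasp [ 0.43351316 -0.12901639]
slide [-0.0324, -0.005, -0.0023] twist [-0.0004, 0.0004, 0.1261]
slide [-0.0328, -0.0009, -0.0023] twist [-0.0004, 0.0004, 0.1261]
slide [-0.0326, 0.0032, -0.0023] twist [-0.0004, 0.0004, 0.1261]
slide [-0.0319, 0.0073, -0.0023] twist [-0.0004, 0.0004, 0.1261]
slide [-0.0308, 0.0113, -0.0023] twist [-0.0004, 0.0004, 0.1261]
slide [-0.0291, 0.015, -0.0023] twist [-0.0004, 0.0004, 0.1261]
slide [-0.027, 0.0186, -0.0023] twist [-0.0004, 0.0004, 0.1261]
slide [-0.0244, 0.0218, -0.0023] twist [-0.0004, 0.0004, 0.1261]
slide [-0.0215, 0.0247, -0.0023] twist [-0.0004, 0.0004, 0.1261]
slide [-0.0182, 0.0272, -0.0023] twist [-0.0004, 0.0004, 0.1261]
```

Emit:
send_rows(rows=[{"slide": [0,0,-0.03],"twist": [0,0,0],"gripper": -0.2},{"slide": [-0.032,-0.005,-0.004],"twist": [0,0,0.126],"gripper": -0.2},{"slide": [-0.033,-0.001,0],"twist": [0,0,0.126],"gripper": -0.2},{"slide": [-0.033,0.003,0],"twist": [0,0,0.126],"gripper": -0.2},{"slide": [-0.032,0.007,0],"twist": [0,0,0.126],"gripper": -0.2}])

```text
clock: 6.1
tcp_pos: [0.4313, 0.0671, 0.1623]
orientation: [-0.0, 0.816, 0.578, -0.0]
contact_force: [0.2, 0.6, 0.3]
gripper_width: 0.6
grasp_force: 0.0
```

Emit:
send_rows(rows=[{"slide": [-0.031,0.011,0],"twist": [0,0,0.126],"gripper": -0.2},{"slide": [-0.029,0.015,0],"twist": [0,0,0.126],"gripper": -0.2},{"slide": [-0.027,0.019,0],"twist": [0,0,0.126],"gripper": -0.2},{"slide": [-0.024,0.022,0],"twist": [0,0,0.126],"gripper": -0.2},{"slide": [-0.021,0.025,0],"twist": [0,0,0.126],"gripper": -0.2}])

```text
clock: 6.72
tcp_pos: [0.4352, -0.0965, 0.1623]
orientation: [-0.0, 0.955, 0.297, -0.0]
contact_force: [-0.3, 0.2, 0.2]
gripper_width: 0.599
grasp_force: 0.0
```

Emit:
send_rows(rows=[{"slide": [-0.018,0.027,0],"twist": [0,0,0.126],"gripper": -0.2},{"slide": [0,0,0],"twist": [0,0,0],"gripper": -0.2}])

```text
clock: 6.98
tcp_pos: [0.4363, -0.1297, 0.1624]
orientation: [0.0, 0.972, 0.237, 0.0]
contact_force: [1.1, 0.8, -0.3]
gripper_width: 0.603
grasp_force: 0.0
```

Run:
```python
from h import *
s=sense();print(s['joints'].round(3),s['tcp_pos'],rot().as_matrix().round(3).tolist())
p,d=save('scene','pics/s1.png');q,e=save('top','pics/t1.png')
def cr(p,u,v,w,h,k): return cv2.resize(p[v:v+h,u:u+w],None,fx=k,fy=k,interpolation=cv2.INTER_CUBIC)
a=np.hstack([cr(q,160,170,120,75,6.6)]) if 0 else None
A=cr(q,165,175,110,75,7);B=cr(p,225,95,110,130,4.5)
cv2.imwrite('pics/c2.png',A[:,:,::-1]);cv2.imwrite('pics/c3.png',B[:,:,::-1]);print(A.shape,B.shape)
k=np.radians(27.5);kx=[np.cos(k),np.sin(k),0]
plan([.4335,-.129,.013],Rw(kx,[0,0,-1]),4)
```

```text
[-0.428  0.181 -0.398  0.991 -0.     2.235] [ 0.43628586 -0.12965467  0.1623617 ] [[0.888, 0.46, 0.0], [0.46, -0.888, -0.0], [-0.0, 0.0, -1.0]]
(525, 770, 3) (585, 495, 3)
slide [-0.0007, 0.0, 0.0373] twist [-0.0003, 0.0001, 0.0003]
slide [-0.0007, 0.0, 0.0373] twist [-0.0003, 0.0001, 0.0003]
slide [-0.0007, 0.0, 0.0373] twist [-0.0003, 0.0001, 0.0003]
slide [-0.0007, 0.0, 0.0373] twist [-0.0003, 0.0001, 0.0003]
```

View pics/c2.png

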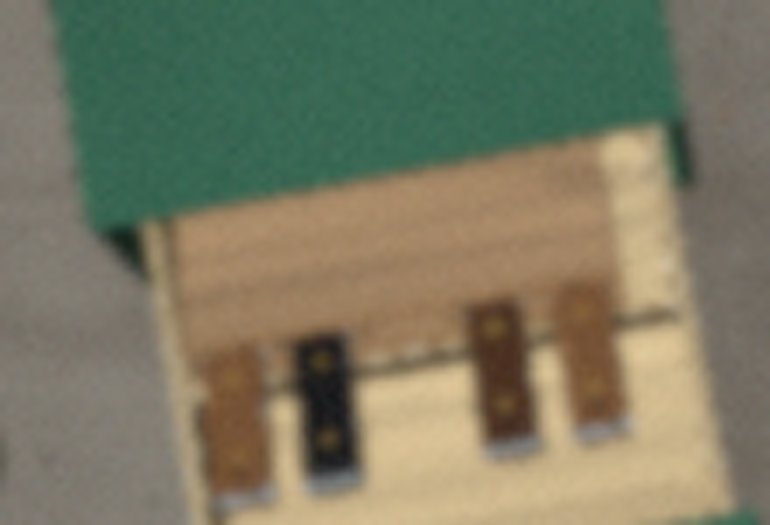

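View pics/c3.png

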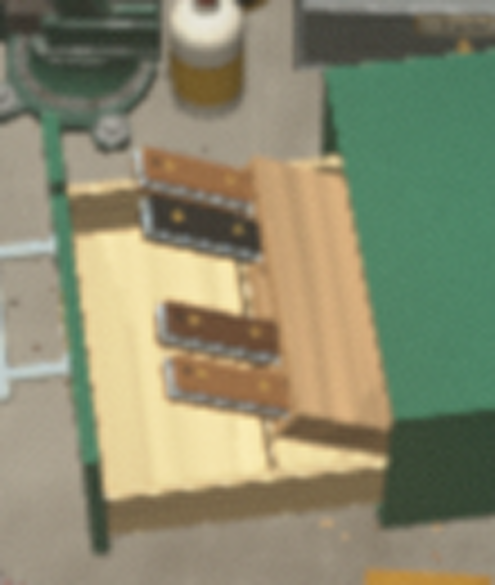

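The close-ups show an empty gap in the middle between the black handle (top crop 331,475) and the dark-brown handle (511,442). The rack is shifted towards chest +y. Next I'll measure the offset.

Run:
```python
from h import *
bar=np.array([.437,.200]);o=bar+.169*cx[:2]
for n,L in(('top',[(241,488),(331,475),(511,442),(601,427)]),('scene',[(140,163),(144.5,213.5),(161.5,320),(169,377.5)])):
    k,u0,v0=(7,165,175) if n=='top' else (4.5,225,95)
    Q=np.array([ray(n,(x+.5)/k-.5+u0,(y+.5)/k-.5+v0,.1288)[:2] for x,y in L])
    for q in Q:print(n,q.round(4),'along',((q-o)@cx[:2]).round(4),'across',((q-o)@cy[:2]).round(4))
    # bar ends / drawer sides check
    e=Q[0]-Q[3];print('yaw',np.degrees(np.arctan2(-e[0],e[1])),'mean',((Q.mean(0)-o)@cx[:2]).round(4),((Q.mean(0)-o)@cy[:2]).round(4))
```

```text
top [0.5219 0.3077] along -0.0669 across 0.0915
top [0.5267 0.2691] along -0.0687 across 0.0527
top [0.5395 0.192 ] along -0.0694 across -0.0255
top [0.5453 0.1533] along -0.0704 across -0.0646
yaw 8.614019548045112 mean -0.0688 0.0135
scene [0.5207 0.301 ] along -0.0692 across 0.0851
scene [0.5257 0.2626] along -0.0708 across 0.0464
scene [0.5403 0.1848] along -0.0698 across -0.0327
scene [0.5469 0.1445] along -0.0702 across -0.0735
yaw 9.50739392629091 mean -0.07 0.0063
```

Emit:
send_rows(rows=[{"slide": [-0.002,0,0.037],"twist": [0,0,0],"gripper": -0.2},{"slide": [0,0,0.037],"twist": [0,0,0],"gripper": -0.2},{"slide": [0,0,0.037],"twist": [0,0,0],"gripper": -0.2},{"slide": [0,0,0.026],"twist": [0,0,0],"gripper": -0.2},{"slide": [0,0,0.007],"twist": [0,0,0],"gripper": -0.2}])

```text
clock: 7.7
tcp_pos: [0.4329, -0.1273, 0.0169]
orientation: [-0.001, 0.971, 0.239, -0.002]
contact_force: [-0.2, 0.4, 0.3]
gripper_width: 0.6
grasp_force: 0.0
```

Emit:
send_rows(rows=[{"slide": [0,0,0.004],"twist": [0,0,0],"gripper": -0.2},{"slide": [0,0,0],"twist": [0,0,0],"gripper": -0.2}])

```text
clock: 7.95
tcp_pos: [0.4354, -0.1292, 0.015]
orientation: [0.0, 0.971, 0.238, 0.001]
contact_force: [-0.9, -0.2, -0.0]
gripper_width: 0.595
grasp_force: 0.0
```

Emit:
send_rows(rows=[{"slide": [-0.002,0,0.001],"twist": [0,0,0],"gripper": 1},{"slide": [0,0,0],"twist": [0,0,0],"gripper": 1},{"slide": [0,0,0],"twist": [0,0,0],"gripper": 1},{"slide": [0,0,0],"twist": [0,0,0],"gripper": 1},{"slide": [0,0,0],"twist": [0,0,0],"gripper": 1}], squeeze=90)

```text
clock: 8.57
tcp_pos: [0.4334, -0.1304, 0.0144]
orientation: [0.001, 0.971, 0.238, 0.001]
contact_force: [-1.8, 0.4, 7.3]
gripper_width: 0.277
grasp_force: 88.6
```

Emit:
send_rows(rows=[{"slide": [0,0,-0.02],"twist": [0,0,0],"gripper": 1},{"slide": [0,0,-0.06],"twist": [0,0,0],"gripper": 1},{"slide": [0,0,-0.06],"twist": [0,0,0],"gripper": 1},{"slide": [0,0,-0.06],"twist": [0,0,0],"gripper": 1},{"slide": [0,0,0],"twist": [0,0,0],"gripper": 1}])

```text
clock: 9.2
tcp_pos: [0.4361, -0.1317, 0.2185]
orientation: [0.003, 0.971, 0.238, 0.004]
contact_force: [0.3, -0.8, -1.5]
gripper_width: 0.273
grasp_force: 88.6
```

Run:
```python
from h import *
s=sense();print(s['joints'].round(3),s['tcp_pos'],rot().as_matrix().round(3).tolist(),s['gripper_width'],s['contact_force'])
p,d=save('scene','pics/s2.png');q,e=save('top','pics/t2.png')
# knife in hand: bright/brown points between z .16 and .25 beside the gripper
for n,dd in(('top',e),('scene',d)):
    X=cloud(n,dd);t=s['tcp_pos'];Y=(X-t)@rot().as_matrix()
    m=(abs(Y[...,1])<.03)&(Y[...,0]>.03)&(Y[...,0]<.18)&(abs(Y[...,2])<.04);Z=Y[m]
    b=Z[Z[:,0]>.09];a=Z[Z[:,0]<.07]
    print(n,m.sum(),'tipx',np.percentile(Z[:,0],[50,98]),'blade y',b[:,1].min(),b[:,1].max(),'z',np.median(b[:,2]),'handle y',a[:,1].min(),a[:,1].max(),'z',np.median(a[:,2]))
    pf=np.polyfit(b[:,0],b[:,2],1);print(pf, 'r',cv2.minAreaRect(Z[:,:2].astype(np.float32)))
```

```text
[-0.433  0.137 -0.3    1.123 -0.     2.228] [ 0.43605047 -0.13166161  0.21845402] [[0.887, 0.462, 0.01], [0.462, -0.887, -0.005], [0.006, 0.009, -1.0]] 0.2733973767056453 [ 0.26066776 -0.79586543 -1.47883396]
top 456 tipx [0.09800685 0.15729272] blade y -0.02218927300131383 0.009000205325899987 z 0.00724371879061898 handle y -0.018335729766411273 0.007976686091886077 z 0.0002790527120755739
[0.01014453 0.00628948] r ((0.09560754150152206, -0.005264710634946823), (0.030776318162679672, 0.1292732059955597), 87.54741668701172)
scene 690 tipx [0.09401831 0.15722242] blade y -0.016732324133316056 0.014546762070717272 z 0.004991850758052053 handle y -0.012154841426975477 0.015348733868554473 z -0.0015954319134172412
[0.00481984 0.00442511] r ((0.0949682965874672, -0.00042754970490932465), (0.03233000263571739, 0.13091987371444702), 87.51689910888672)
```

```bash
cat >> h.py <<'E'
o3=np.array([.6035,.229,.081]);c30,s30=np.cos(np.pi/6),.5;ez=np.array([0,0,1.])
KX=c30*cx-s30*ez;KZ=s30*cx+c30*ez;RI=Rw(KX,-KZ)
def tcp(depth,across,L=.157,h=.0054,up=0): # tip depth in slot
    return o3+across*cy+(depth-L)*KX+(h+up)*KZ
E
python3 - <<'E'
from h import *
A=tcp(-.025,.0065)+[0,0,.08];print(A)
plan(A,RI,10)
E
```

```text
[0.44977265 0.20876853 0.25667654]
slide [0.0172, -0.0293, -0.0043] twist [0.0082, -0.052, 0.03]
slide [0.016, -0.0298, -0.005] twist [0.0082, -0.052, 0.03]
slide [0.0149, -0.0303, -0.0055] twist [0.0082, -0.052, 0.03]
slide [0.0136, -0.0308, -0.006] twist [0.0082, -0.052, 0.03]
slide [0.0124, -0.0312, -0.0064] twist [0.0082, -0.052, 0.03]
slide [0.0111, -0.0316, -0.0068] twist [0.0082, -0.052, 0.03]
slide [0.0098, -0.032, -0.0071] twist [0.0082, -0.052, 0.03]
slide [0.0084, -0.0324, -0.0073] twist [0.0082, -0.052, 0.03]
slide [0.0071, -0.0326, -0.0074] twist [0.0082, -0.052, 0.03]
slide [0.0057, -0.0329, -0.0075] twist [0.0082, -0.052, 0.03]
```

Emit:
send_rows(rows=[{"slide": [0.017,-0.029,-0.004],"twist": [0.008,-0.052,0.03],"gripper": 1},{"slide": [0.016,-0.03,-0.005],"twist": [0.008,-0.052,0.03],"gripper": 1},{"slide": [0.015,-0.03,-0.006],"twist": [0.008,-0.052,0.03],"gripper": 1},{"slide": [0.014,-0.031,-0.006],"twist": [0.008,-0.052,0.03],"gripper": 1},{"slide": [0.012,-0.031,-0.006],"twist": [0.008,-0.052,0.03],"gripper": 1}])

```text
clock: 9.93
tcp_pos: [0.4399, 0.0401, 0.2326]
orientation: [0.011, 0.978, 0.162, -0.134]
contact_force: [0.1, 0.2, -2.3]
gripper_width: 0.275
grasp_force: 88.8
```

Emit:
send_rows(rows=[{"slide": [0.011,-0.032,-0.007],"twist": [0.008,-0.052,0.03],"gripper": 1},{"slide": [0.01,-0.032,-0.007],"twist": [0.008,-0.052,0.03],"gripper": 1},{"slide": [0.008,-0.032,-0.007],"twist": [0.008,-0.052,0.03],"gripper": 1},{"slide": [0.007,-0.033,-0.007],"twist": [0.008,-0.052,0.03],"gripper": 1},{"slide": [0.006,-0.033,-0.008],"twist": [0.008,-0.052,0.03],"gripper": 1}])

```text
clock: 10.55
tcp_pos: [0.4535, 0.1867, 0.2543]
orientation: [0.007, 0.959, 0.106, -0.263]
contact_force: [0.9, -0.6, -1.2]
gripper_width: 0.28
grasp_force: 88.8
```

Emit:
send_rows(rows=[{"slide": [0,0,0],"twist": [0,0,0],"gripper": 1},{"slide": [0,0,0],"twist": [0,0,0],"gripper": 1}])

```text
clock: 10.8
tcp_pos: [0.4542, 0.1847, 0.2552]
orientation: [0.008, 0.96, 0.105, -0.261]
contact_force: [0.7, 0.4, -1.0]
gripper_width: 0.277
grasp_force: 88.8
```

Run:
```python
from h import *
s=sense();print(s['joints'].round(3),s['tcp_pos'],s['contact_force'],(rot().inv()*RI).as_rotvec().round(4))
plan(tcp(-.025,.0065),RI,4)
```

```text
[0.229 0.683 0.463 1.878 0.046 3.141] [0.45418583 0.18467278 0.2551885 ] [ 0.72143865  0.36391888 -1.00116911] [-0.0178  0.0045  0.0491]
slide [0.0101, -0.0053, 0.0171] twist [-0.0044, 0.0011, 0.0123]
slide [0.01, -0.0055, 0.0171] twist [-0.0044, 0.0011, 0.0123]
slide [0.01, -0.0057, 0.0171] twist [-0.0044, 0.0011, 0.0123]
slide [0.0099, -0.0059, 0.017] twist [-0.0044, 0.0011, 0.0123]
```

The last joint hits its range limit here (j6 = 3.141). I'll lay the knife back down and regrip it with the tool turned half a turn.

Run:
```python
from h import *
k=np.radians(27.5);kx=[np.cos(k),np.sin(k),0]
R1=Rw(kx,[0,0,-1])
plan([.434,-.130,.17],R1,10)
```

```text
slide [-0.0036, 0.0307, 0.0105] twist [-0.0111, 0.0519, -0.0257]
slide [-0.0049, 0.0305, 0.0107] twist [-0.0111, 0.0519, -0.0257]
slide [-0.0063, 0.0302, 0.0107] twist [-0.0111, 0.0519, -0.0257]
slide [-0.0076, 0.0299, 0.0107] twist [-0.0111, 0.0519, -0.0257]
slide [-0.0089, 0.0296, 0.0106] twist [-0.0111, 0.0519, -0.0257]
slide [-0.0102, 0.0292, 0.0104] twist [-0.0111, 0.0519, -0.0257]
slide [-0.0115, 0.0288, 0.0102] twist [-0.0111, 0.0519, -0.0257]
slide [-0.0127, 0.0284, 0.0099] twist [-0.0111, 0.0519, -0.0257]
slide [-0.014, 0.028, 0.0095] twist [-0.0111, 0.0519, -0.0257]
slide [-0.0152, 0.0275, 0.009] twist [-0.0111, 0.0519, -0.0257]
```

Emit:
send_rows(rows=[{"slide": [-0.004,0.031,0.01],"twist": [-0.011,0.052,-0.026],"gripper": 1},{"slide": [-0.005,0.03,0.011],"twist": [-0.011,0.052,-0.026],"gripper": 1},{"slide": [-0.006,0.03,0.011],"twist": [-0.011,0.052,-0.026],"gripper": 1},{"slide": [-0.008,0.03,0.011],"twist": [-0.011,0.052,-0.026],"gripper": 1},{"slide": [-0.009,0.03,0.011],"twist": [-0.011,0.052,-0.026],"gripper": 1}])

```text
clock: 11.42
tcp_pos: [0.4427, 0.0261, 0.2131]
orientation: [0.003, 0.976, 0.174, -0.129]
contact_force: [0.5, 0.4, -0.7]
gripper_width: 0.28
grasp_force: 88.8
```

Emit:
send_rows(rows=[{"slide": [-0.01,0.029,0.01],"twist": [-0.011,0.052,-0.026],"gripper": 1},{"slide": [-0.011,0.029,0.01],"twist": [-0.011,0.052,-0.026],"gripper": 1},{"slide": [-0.013,0.028,0.01],"twist": [-0.011,0.052,-0.026],"gripper": 1},{"slide": [-0.014,0.028,0.009],"twist": [-0.011,0.052,-0.026],"gripper": 1},{"slide": [-0.015,0.027,0.009],"twist": [-0.011,0.052,-0.026],"gripper": 1}])

```text
clock: 12.05
tcp_pos: [0.433, -0.1295, 0.1708]
orientation: [-0.001, 0.971, 0.239, 0.003]
contact_force: [1.1, 0.2, -1.0]
gripper_width: 0.276
grasp_force: 88.8
```

Emit:
send_rows(rows=[{"slide": [0,0,0],"twist": [0,0,0],"gripper": 1},{"slide": [0,0,0],"twist": [0,0,0],"gripper": 1}])

```text
clock: 12.3
tcp_pos: [0.4336, -0.1282, 0.1711]
orientation: [-0.001, 0.971, 0.239, 0.001]
contact_force: [-0.4, -0.1, -0.1]
gripper_width: 0.274
grasp_force: 88.7
```

Run:
```python
from h import *
k=np.radians(27.5);kx=[np.cos(k),np.sin(k),0]
R1=Rw(kx,[0,0,-1])
s=sense();print(s['joints'].round(3),s['tcp_pos'])
plan([.434,-.130,.015],R1,5)
```

```text
[-0.431  0.168 -0.39   1.011  0.004  2.229] [ 0.43357983 -0.12819831  0.17109024]
slide [-0.0002, 0.0004, 0.0312] twist [-0.0004, -0.0007, 0.0004]
slide [-0.0002, 0.0004, 0.0312] twist [-0.0004, -0.0007, 0.0004]
slide [-0.0002, 0.0004, 0.0312] twist [-0.0004, -0.0007, 0.0004]
slide [-0.0001, 0.0004, 0.0312] twist [-0.0004, -0.0007, 0.0004]
slide [-0.0001, 0.0004, 0.0312] twist [-0.0004, -0.0007, 0.0004]
```

Emit:
send_rows(rows=[{"slide": [0,0,0.04],"twist": [0,0,0],"gripper": 1},{"slide": [0,0,0.05],"twist": [0,0,0],"gripper": 1},{"slide": [0,0,0.04],"twist": [0,0,0],"gripper": 1},{"slide": [0,0,0.015],"twist": [0,0,0],"gripper": 1},{"slide": [0,0,0.008],"twist": [0,0,0],"gripper": 1}])

```text
clock: 12.92
tcp_pos: [0.4347, -0.1268, 0.0172]
orientation: [-0.002, 0.971, 0.24, 0.001]
contact_force: [-0.2, -1.4, -1.2]
gripper_width: 0.274
grasp_force: 88.9
```

Emit:
send_rows(rows=[{"slide": [0,0,0.002],"twist": [0,0,0],"gripper": 1},{"slide": [0,0,0.001],"twist": [0,0,0],"gripper": 1}])

```text
clock: 13.18
tcp_pos: [0.436, -0.1281, 0.0156]
orientation: [-0.001, 0.971, 0.239, 0.002]
contact_force: [0.4, 0.6, -0.6]
gripper_width: 0.276
grasp_force: 88.9
```

Emit:
send_rows(rows=[{"slide": [0,0,0.001],"twist": [0,0,0],"gripper": 1},{"slide": [0,0,0],"twist": [0,0,0],"gripper": -0.2},{"slide": [0,0,0],"twist": [0,0,0],"gripper": -0.2},{"slide": [0,0,-0.02],"twist": [0,0,0],"gripper": -0.2},{"slide": [0,0,-0.05],"twist": [0,0,0],"gripper": -0.2}])

```text
clock: 13.8
tcp_pos: [0.4328, -0.1273, 0.083]
orientation: [-0.003, 0.971, 0.239, -0.0]
contact_force: [1.2, -1.2, 0.5]
gripper_width: 0.601
grasp_force: 0.0
```

Emit:
send_rows(rows=[{"slide": [0,0,0],"twist": [0,0,-0.185],"gripper": -0.2},{"slide": [0,0,0],"twist": [0,0,-0.185],"gripper": -0.2},{"slide": [0,0,0],"twist": [0,0,-0.185],"gripper": -0.2},{"slide": [0,0,0],"twist": [0,0,-0.185],"gripper": -0.2},{"slide": [0,0,0],"twist": [0,0,-0.185],"gripper": -0.2}])

```text
clock: 14.42
tcp_pos: [0.435, -0.1283, 0.0841]
orientation: [-0.0, 0.76, 0.65, 0.002]
contact_force: [0.1, 0.3, 0.3]
gripper_width: 0.603
grasp_force: 0.0
```

Emit:
send_rows(rows=[{"slide": [0,0,0],"twist": [0,0,-0.185],"gripper": -0.2},{"slide": [0,0,0],"twist": [0,0,-0.185],"gripper": -0.2},{"slide": [0,0,0],"twist": [0,0,-0.185],"gripper": -0.2},{"slide": [0,0,0],"twist": [0,0,-0.185],"gripper": -0.2},{"slide": [0,0,0],"twist": [0,0,-0.185],"gripper": -0.2}])

```text
clock: 15.05
tcp_pos: [0.435, -0.1283, 0.0841]
orientation: [0.001, 0.391, 0.921, 0.002]
contact_force: [0.5, -0.4, 0.0]
gripper_width: 0.602
grasp_force: 0.0
```

Emit:
send_rows(rows=[{"slide": [0,0,0],"twist": [0,0,-0.185],"gripper": -0.2},{"slide": [0,0,0],"twist": [0,0,-0.185],"gripper": -0.2},{"slide": [0,0,0],"twist": [0,0,-0.185],"gripper": -0.2},{"slide": [0,0,0],"twist": [0,0,-0.185],"gripper": -0.2},{"slide": [0,0,0],"twist": [0,0,-0.185],"gripper": -0.2}])

```text
clock: 15.68
tcp_pos: [0.435, -0.1283, 0.0841]
orientation: [0.002, -0.061, 0.998, 0.001]
contact_force: [-0.0, 0.4, -0.1]
gripper_width: 0.603
grasp_force: 0.0
```

Emit:
send_rows(rows=[{"slide": [0,0,0],"twist": [0,0,-0.185],"gripper": -0.2},{"slide": [0,0,0],"twist": [0,0,-0.185],"gripper": -0.2},{"slide": [0,0,0],"twist": [0,0,0],"gripper": -0.2},{"slide": [0,0,0],"twist": [0,0,0],"gripper": -0.2}])

```text
clock: 16.18
tcp_pos: [0.4349, -0.1282, 0.084]
orientation: [0.002, -0.24, 0.971, 0.001]
contact_force: [-0.8, -0.0, -0.8]
gripper_width: 0.599
grasp_force: 0.0
```

Run:
```python
from h import *
k=np.radians(27.5);kx=np.array([np.cos(k),np.sin(k),0])
R1=Rw(-kx,[0,0,-1])
s=sense();print(s['joints'].round(3),s['tcp_pos'])
plan(np.array([.434,-.1285,.0145]),R1,4)
# where is the knife now (scene camera, points above table near it)
p,d=save('scene','pics/s3.png');h=cv2.cvtColor(p,cv2.COLOR_RGB2HSV)
X=cloud('scene',d);Y=X-[.502,-.0935,0];a=Y@kx;b=Y@np.array([-kx[1],kx[0],0])
m=(a>-.03)&(a<.1)&(abs(b)<.03)&(X[...,2]>.004)&(X[...,2]<.03);print(m.sum(),a[m].max(),b[m].min(),b[m].max(),np.polyfit(a[m],b[m],1))
```

```text
[-0.429  0.255 -0.53   0.785  0.004 -0.913] [ 0.43492131 -0.12824374  0.08399678]
slide [0.0003, 0.0, 0.0174] twist [0.0004, 0.001, 0.001]
slide [0.0003, 0.0, 0.0174] twist [0.0004, 0.001, 0.001]
slide [0.0003, 0.0, 0.0174] twist [0.0004, 0.001, 0.001]
slide [0.0003, 0.0, 0.0174] twist [0.0004, 0.001, 0.001]
463 0.09619662632507783 -0.028141193902936013 0.026878231212913842 [ 0.04062291 -0.00158068]
```

Emit:
send_rows(rows=[{"slide": [0.001,0,0.03],"twist": [0,0.002,0.002],"gripper": -0.2},{"slide": [0,0,0.025],"twist": [0,0.002,0.002],"gripper": -0.2},{"slide": [0,0,0.01],"twist": [0,0,0],"gripper": -0.2},{"slide": [0,0,0.005],"twist": [0,0,0],"gripper": -0.2},{"slide": [0,0,0],"twist": [0,0,0],"gripper": -0.2}])

```text
clock: 16.85
tcp_pos: [0.4344, -0.1286, 0.0142]
orientation: [-0.0, -0.239, 0.971, 0.001]
contact_force: [-0.1, -0.4, 0.5]
gripper_width: 0.6
grasp_force: 0.0
```

Emit:
send_rows(rows=[{"slide": [0,0,0],"twist": [0,0,0],"gripper": 1},{"slide": [0,0,0],"twist": [0,0,0],"gripper": 1},{"slide": [0,0,0],"twist": [0,0,0],"gripper": 1},{"slide": [0,0,0],"twist": [0,0,0],"gripper": 1}], squeeze=90)

```text
clock: 17.35
tcp_pos: [0.4348, -0.1288, 0.015]
orientation: [0.0, -0.239, 0.971, 0.0]
contact_force: [-1.1, 0.6, 5.5]
gripper_width: 0.28
grasp_force: 88.5
```

Emit:
send_rows(rows=[{"slide": [0,0,-0.02],"twist": [0,0,0],"gripper": 1},{"slide": [0,0,-0.06],"twist": [0,0,0],"gripper": 1},{"slide": [0,0,-0.06],"twist": [0,0,0],"gripper": 1},{"slide": [0,0,-0.06],"twist": [0,0,0],"gripper": 1},{"slide": [0,0,0],"twist": [0,0,0],"gripper": 1}])

```text
clock: 17.98
tcp_pos: [0.4375, -0.1303, 0.2192]
orientation: [0.004, -0.239, 0.971, -0.003]
contact_force: [0.2, -0.0, -1.5]
gripper_width: 0.272
grasp_force: 88.6
```

```bash
sed -i 's/RI=Rw(KX,-KZ)/RI=Rw(-KX,-KZ)/' h.py
cat >> h.py <<'E'
def held(n,d,s,D):
    "knife in the hand; axes: x to the edge, y left (knife), z up"
    Y=(cloud(n,d)-s['tcp_pos'])@(D)
    m=(abs(Y[...,1])<.03)&(Y[...,0]>.035)&(Y[...,0]<.18)&(abs(Y[...,2])<.03);Z=Y[m]
    f=lambda q:(round((q[:,1].min()+q[:,1].max())/2*1e3,1),round(np.ptp(q[:,1])*1e3,1),round(np.median(q[:,2])*1e3,1))
    print(n,m.sum(),'tip x',Z[:,0].max().round(4),'at 40-65',f(Z[Z[:,0]<.065]),'85-110',f(Z[(Z[:,0]>.085)&(Z[:,0]<.11)]),'125-150',f(Z[(Z[:,0]>.125)&(Z[:,0]<.15)]))
E
python3 - <<'E'
from h import *
s=sense();print(s['joints'].round(3),s['tcp_pos'],s['gripper_width'],s['contact_force'])
M=rot().as_matrix();D=np.stack([-M[:,0],M[:,1],-M[:,2]],1);print(D.round(3).tolist())
for n in('scene','top'):
    p,d=save(n,f'pics/{n}4.png');held(n,d,s,D)
A=tcp(-.025,.0065)+[0,0,.08];print(A);plan(A,RI,10)
E
```

```text
[-4.290e-01  1.400e-01 -2.950e-01  1.126e+00  1.000e-03 -9.110e-01] [ 0.43754231 -0.13027376  0.2191704 ] 0.2723883647626795 [ 0.15636559 -0.00752545 -1.52139327]
[[0.886, -0.464, -0.009], [0.464, 0.886, 0.003], [0.006, -0.007, 1.0]]
scene 671 tip x 0.161 at 40-65 (np.float64(-1.6), np.float64(28.3), np.float64(0.4)) 85-110 (np.float64(-0.4), np.float64(30.9), np.float64(-6.1)) 125-150 (np.float64(1.2), np.float64(32.6), np.float64(-6.4))
top 455 tip x 0.1617 at 40-65 (np.float64(4.9), np.float64(26.4), np.float64(-1.6)) 85-110 (np.float64(6.1), np.float64(29.9), np.float64(-8.3)) 125-150 (np.float64(6.9), np.float64(29.7), np.float64(-9.3))
[0.44977265 0.20876853 0.25667654]
slide [-0.017, 0.0292, -0.0042] twist [-0.0081, 0.052, 0.0303]
slide [-0.0159, 0.0297, -0.0048] twist [-0.0081, 0.052, 0.0303]
slide [-0.0147, 0.0302, -0.0054] twist [-0.0081, 0.052, 0.0303]
slide [-0.0135, 0.0307, -0.0059] twist [-0.0081, 0.052, 0.0303]
slide [-0.0123, 0.0312, -0.0063] twist [-0.0081, 0.052, 0.0303]
slide [-0.011, 0.0316, -0.0067] twist [-0.0081, 0.052, 0.0303]
slide [-0.0097, 0.0319, -0.0069] twist [-0.0081, 0.052, 0.0303]
slide [-0.0083, 0.0323, -0.0072] twist [-0.0081, 0.052, 0.0303]
slide [-0.007, 0.0325, -0.0073] twist [-0.0081, 0.052, 0.0303]
slide [-0.0056, 0.0328, -0.0074] twist [-0.0081, 0.052, 0.0303]
```

Emit:
send_rows(rows=[{"slide": [-0.017,0.029,-0.004],"twist": [-0.008,0.052,0.03],"gripper": 1},{"slide": [-0.016,0.03,-0.005],"twist": [-0.008,0.052,0.03],"gripper": 1},{"slide": [-0.015,0.03,-0.005],"twist": [-0.008,0.052,0.03],"gripper": 1},{"slide": [-0.013,0.031,-0.006],"twist": [-0.008,0.052,0.03],"gripper": 1},{"slide": [-0.012,0.031,-0.006],"twist": [-0.008,0.052,0.03],"gripper": 1}])

```text
clock: 18.7
tcp_pos: [0.44, 0.041, 0.2326]
orientation: [-0.134, -0.163, 0.977, -0.011]
contact_force: [0.2, -0.4, -1.4]
gripper_width: 0.28
grasp_force: 88.8
```

Emit:
send_rows(rows=[{"slide": [-0.011,0.032,-0.007],"twist": [-0.008,0.052,0.03],"gripper": 1},{"slide": [-0.01,0.032,-0.007],"twist": [-0.008,0.052,0.03],"gripper": 1},{"slide": [-0.008,0.032,-0.007],"twist": [-0.008,0.052,0.03],"gripper": 1},{"slide": [-0.007,0.033,-0.007],"twist": [-0.008,0.052,0.03],"gripper": 1},{"slide": [-0.006,0.033,-0.007],"twist": [-0.008,0.052,0.03],"gripper": 1}])

```text
clock: 19.32
tcp_pos: [0.448, 0.2106, 0.2533]
orientation: [-0.261, -0.084, 0.961, -0.023]
contact_force: [1.3, 0.2, -1.0]
gripper_width: 0.278
grasp_force: 88.9
```

Emit:
send_rows(rows=[{"slide": [0,0,0],"twist": [0,0,0],"gripper": 1},{"slide": [0,0,0],"twist": [0,0,0],"gripper": 1}])

```text
clock: 19.58
tcp_pos: [0.4484, 0.2091, 0.2539]
orientation: [-0.26, -0.085, 0.962, -0.023]
contact_force: [0.9, 0.2, -0.5]
gripper_width: 0.276
grasp_force: 88.9
```

Run:
```python
from h import *
s=sense();print(s['joints'].round(3),s['tcp_pos'],s['contact_force'],(rot().inv()*RI).as_rotvec().round(4))
plan(tcp(-.025,.0065),RI,4)
```

```text
[0.277 0.692 0.477 1.881 0.051 0.087] [0.44835516 0.20914463 0.25393367] [ 0.91122062  0.17146381 -0.5010621 ] [-0.0014 -0.0038  0.003 ]
slide [-0.01, -0.0002, 0.0165] twist [-0.0003, -0.001, 0.0008]
slide [-0.01, -0.0002, 0.0165] twist [-0.0003, -0.001, 0.0008]
slide [-0.01, -0.0002, 0.0165] twist [-0.0003, -0.001, 0.0008]
slide [-0.01, -0.0002, 0.0166] twist [-0.0003, -0.001, 0.0008]
```

Emit:
send_rows(rows=[{"slide": [-0.01,0,0.017],"twist": [0,-0.001,0.001],"gripper": 1},{"slide": [-0.01,0,0.017],"twist": [0,-0.001,0.001],"gripper": 1},{"slide": [-0.01,0,0.016],"twist": [0,-0.001,0.001],"gripper": 1},{"slide": [-0.01,0,0.016],"twist": [0,-0.001,0],"gripper": 1},{"slide": [0,0,0],"twist": [0,0,0],"gripper": 1}])

```text
clock: 20.2
tcp_pos: [0.4493, 0.2086, 0.1776]
orientation: [-0.258, -0.083, 0.962, -0.023]
contact_force: [-0.8, -0.3, -0.0]
gripper_width: 0.276
grasp_force: 88.9
```

Run:
```python
from h import *
s=sense();print(s['joints'].round(3),s['tcp_pos'],tcp(-.025,.0065),s['contact_force'],(rot().inv()*RI).as_rotvec().round(4))
def cr(p,u,v,w,h,k): return cv2.resize(p[v:v+h,u:u+w],None,fx=k,fy=k,interpolation=cv2.INTER_CUBIC)
p,d=save('scene','pics/s5.png');q,e=save('top','pics/t5.png')
im=np.hstack([cr(q,180,185,80,110,5),cr(p,250,105,80,110,5)]);cv2.imwrite('pics/c5.png',im[:,:,::-1]);print(im.shape)
```

```text
[0.275 0.711 0.317 1.698 0.051 0.09 ] [0.44932729 0.20862838 0.17758052] [0.44977265 0.20876853 0.17667654] [-0.76209436 -0.30346539 -0.02583541] [-0.0003  0.0002 -0.0015]
(550, 800, 3)
```

View pics/c5.png

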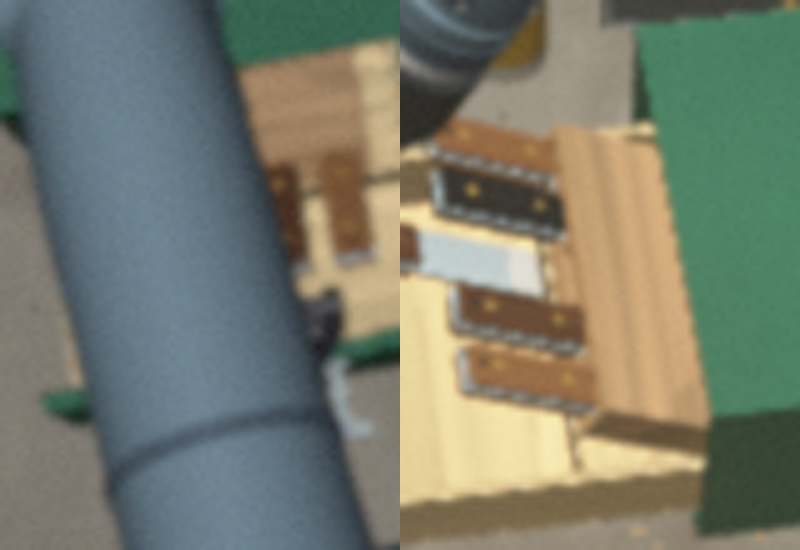

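The scene crop shows the blade pointing at the gap, between the black handle (495,195) and the dark-brown one (520,310). To get the sideways miss I'll compare their edges in this view.

```bash
cat > prof.py <<'E'
from h import *
def edges(p,zb,xs,ys,step=.0005,yawslope=0):
    c=camera_info('scene');T=np.linalg.inv(np.array(c['cam_to_world']));K=np.array(c['mtx'])
    yy=np.arange(ys[0],ys[1],step);acc=[]
    for x in np.arange(xs[0],xs[1],.002):
        W=o3+x*KX+zb*KZ+yy[:,None]*cy
        k=(W@T[:3,:3].T+T[:3,3])@K.T;uv=(k[:,:2]/k[:,2:]).astype(np.float32)
        acc.append(cv2.remap(p,uv[:,0][None],uv[:,1][None],cv2.INTER_LINEAR)[0].astype(float))
    return yy,np.mean(acc,0)
E
python3 - <<'E'
from prof import *
p=np.load('pics/scene.npz')['p']
yy,h=edges(p,.009,(-.06,-.02),(-.1,.12))
g=np.gradient(cv2.GaussianBlur(h,(1,5),1),axis=0);G=abs(g).sum(1)
pk=[i for i in range(2,len(G)-2) if G[i]==G[i-2:i+3].max() and G[i]>8]
for i in pk: print('H',(yy[i]*1e3).round(1),G[i].round(1),h[max(i-6,0)].round(),h[min(i+6,len(h)-1)].round())
for xs in((-.095,-.07),(-.06,-.035)):
    yy,h=edges(p,.002,xs,(-.025,.035));g=np.gradient(cv2.GaussianBlur(h,(1,5),1),axis=0);G=abs(g).sum(1)
    pk=[i for i in range(2,len(G)-2) if G[i]==G[i-2:i+3].max() and G[i]>4]
    for i in pk: print('B',xs,(yy[i]*1e3).round(1),G[i].round(1),h[max(i-6,0)].round(),h[min(i+6,len(h)-1)].round())
E
```

```text
H -93.0 20.5 [228. 208. 155.] [150. 131. 102.]
H -54.5 8.3 [174. 137.  95.] [131. 116.  94.]
H -44.5 8.6 [121. 116. 106.] [106.  82.  65.]
H -17.0 22.4 [119.  99.  81.] [184. 181. 170.]
H 21.5 22.2 [221. 202. 152.] [133. 121.  97.]
H 34.0 11.7 [104. 106. 102.] [66. 64. 58.]
H 63.0 11.4 [81. 68. 54.] [121. 112.  99.]
B (-0.095, -0.07) -11.0 12.0 [176. 162. 135.] [188. 198. 195.]
B (-0.095, -0.07) 18.0 6.7 [199. 205. 197.] [232. 218. 174.]
B (-0.095, -0.07) 27.5 15.2 [232. 213. 159.] [172. 157. 120.]
B (-0.06, -0.035) -11.5 25.1 [115.  97.  82.] [185. 190. 185.]
B (-0.06, -0.035) 18.0 5.7 [206. 210. 202.] [232. 219. 178.]
B (-0.06, -0.035) 27.5 23.8 [228. 207. 156.] [134. 122.  98.]
```

Run:
```python
from prof import *
f=np.load('pics/scene.npz');X=cloud('scene',f['d'])-o3
a,b,c=X@KX,X@cy,X@KZ
def st(nm,xs,ys,zs=(-.012,.02)):
    m=(a>xs[0])&(a<xs[1])&(b>ys[0])&(b<ys[1])&(c>zs[0])&(c<zs[1])
    A=np.c_[a[m],np.ones(m.sum())];k=np.linalg.lstsq(A,c[m],rcond=None)[0]
    print(nm,m.sum(),'med z mm',np.median(c[m]*1e3).round(2),'slope',k[0].round(4),'std',c[m].std()*1e3)
st('black',(-.07,-.01),(.04,.058));st('dbrown',(-.07,-.01),(-.04,-.022))
st('brown1',(-.07,-.01),(.079,.097));st('brown5',(-.07,-.01),(-.079,-.061))
st('blade',(-.095,-.035),(-.007,.014))
st('racktop',(.01,.07),(-.05,.06),(0,.03))
# lateral extents by depth
for nm,xs,zs in(('blade',(-.095,-.04),(-.012,.02)),):
    m=(a>xs[0])&(a<xs[1])&(b>-.02)&(b<.03)&(c>-.006)&(c<.02);print(nm,np.percentile(b[m]*1e3,[1,50,99]), 'tip a',a[m].max())
m=(b>-.01)&(b<.015)&(a>-.12)&(a<0)&(c>-.004)&(c<.012);print('tip',np.percentile(a[m],[99,100]))
for lo,hi in((.025,.075),(-.055,-.01)):
    m=(a>-.07)&(a<-.02)&(b>lo)&(b<hi)&(c>.004)&(c<.018);print('handle',np.percentile(b[m]*1e3,[1,50,99]),'butt',)
```

```text
black 91 med z mm 6.08 slope 0.0124 std 2.821672151961875
dbrown 117 med z mm 5.99 slope -0.0214 std 4.122967491802748
brown1 95 med z mm 5.89 slope -0.0069 std 3.4291720176344027
brown5 128 med z mm 6.45 slope -0.0216 std 4.653533452724994
blade 122 med z mm -1.71 slope -0.0052 std 2.3009624259175956
racktop 530 med z mm 12.6 slope -0.0029 std 2.123660060701931
blade [-19.49407644   4.18136201  21.13086378] tip a -0.04019308610098519
tip [-3.47714365e-04 -1.03301161e-07]
handle [33.86109722 47.2472991  74.69639446] butt
handle [-42.38109018 -30.2022391  -17.06988972] butt
```

Emit:
send_rows(rows=[{"slide": [-0.005,0.005,-0.001],"twist": [0,0,0],"gripper": 1},{"slide": [0,0,0],"twist": [0,0,0],"gripper": 1},{"slide": [0,0,0],"twist": [0,0,0],"gripper": 1}])

```text
clock: 20.68
tcp_pos: [0.4545, 0.2159, 0.1769]
orientation: [-0.256, -0.084, 0.963, -0.023]
contact_force: [-0.6, 1.0, -0.9]
gripper_width: 0.278
grasp_force: 88.9
```

```bash
cat > meas.py <<'E'
from prof import *
P=[];D=[]
for i in range(6):
    p,d=grab_frame('scene');P.append(p.astype(float));D.append(np.where(d>0,d,np.nan))
p=np.mean(P,0).astype(np.uint8);d=np.nanmean(D,0);np.savez('pics/scene.npz',p=p,d=d)
s=sense();t=s['tcp_pos']-o3;print('tcp bed',(t@KX).round(4),(t@cy).round(4),(t@KZ).round(4),(rot().inv()*RI).as_rotvec().round(4))
X=cloud('scene',d)-o3;a,b,c=X@KX,X@cy,X@KZ
def med(xs,ys):
    m=(a>xs[0])&(a<xs[1])&(b>ys[0])&(b<ys[1])&(abs(c)<.02);k=np.polyfit(a[m],c[m],1);return (np.median(c[m])*1e3).round(2),k[0].round(3)
print('z black,dbrown',med((-.07,-.01),(.04,.058)),med((-.07,-.01),(-.04,-.022)),'blade',med((-.09,-.03),(.0,.016)))
def pk(zb,xs,ys,th):
    yy,h=edges(p,zb,xs,ys,.00025);g=np.gradient(cv2.GaussianBlur(h,(1,9),2),axis=0);G=abs(g).sum(1)
    for i in range(4,len(G)-4):
        if G[i]==G[i-4:i+5].max() and G[i]>th:print('  ',(yy[i]*1e3).round(1),G[i].round(1),h[max(i-10,0)].round(),h[min(i+10,len(h)-1)].round())
for xs in((-.035,-.02),(-.055,-.035),(-.075,-.06)):
    print('handles',xs);pk(.0062,xs,(-.055,.075),3)
for xs in((-.045,-.03),(-.065,-.045),(-.09,-.07)):
    print('blade',xs);pk(-.0008,xs,(-.02,.035),1.5)
E
python3 meas.py
```

```text
tcp bed -0.1771 0.0125 0.0083 [-0.0005  0.0028 -0.0001]
z black,dbrown (np.float64(6.52), np.float64(-0.002)) (np.float64(6.15), np.float64(0.011)) blade (np.float64(1.01), np.float64(0.001))
handles (-0.035, -0.02)
   -52.0 3.9 [169. 135.  94.] [127. 112.  90.]
   -41.0 4.0 [113. 106.  96.] [104.  79.  61.]
   -17.0 10.5 [124.  97.  70.] [191. 166. 122.]
   -4.0 6.1 [188. 174. 149.] [211. 206. 196.]
   24.5 11.4 [206. 202. 192.] [134. 132. 124.]
   36.8 6.1 [100. 102.  97.] [66. 65. 59.]
   65.5 6.2 [85. 72. 57.] [120. 112. 100.]
handles (-0.055, -0.035)
   -52.2 4.4 [175. 140.  98.] [136. 119.  95.]
   -41.2 4.5 [116. 110. 100.] [105.  80.  62.]
   -16.2 12.7 [134. 107.  77.] [216. 190. 139.]
   -8.5 4.0 [225. 202. 151.] [190. 184. 163.]
   -5.2 3.8 [200. 185. 152.] [190. 197. 192.]
   -3.0 3.4 [189. 185. 168.] [195. 206. 203.]
   24.3 10.7 [175. 184. 181.] [116. 118. 113.]
   36.5 5.6 [ 99. 100.  95.] [67. 65. 60.]
   65.0 5.5 [81. 67. 53.] [114. 102.  88.]
handles (-0.075, -0.06)
   -52.2 4.5 [176. 142.  99.] [136. 119.  95.]
   -41.5 4.7 [118. 114. 104.] [106.  82.  64.]
   -16.
[... 324 characters left out ...]
5, -0.03)
   -11.0 12.6 [129. 102.  74.] [211. 185. 136.]
   -2.7 3.8 [224. 201. 151.] [190. 184. 164.]
   0.3 3.7 [201. 186. 152.] [191. 197. 191.]
   2.0 3.5 [191. 184. 162.] [196. 204. 201.]
   30.0 10.6 [180. 188. 184.] [120. 122. 118.]
blade (-0.065, -0.045)
   -11.0 12.9 [133. 105.  76.] [217. 190. 140.]
   -2.7 4.2 [227. 205. 154.] [189. 185. 166.]
   0.3 3.7 [203. 188. 154.] [187. 196. 192.]
   29.8 10.4 [176. 186. 182.] [119. 120. 114.]
blade (-0.09, -0.07)
   -12.5 4.5 [200. 181. 141.] [230. 209. 155.]
   -4.5 4.7 [231. 211. 156.] [192. 181. 156.]
   -0.7 3.6 [202. 185. 150.] [185. 192. 186.]
   8.8 1.7 [187. 197. 195.] [180. 189. 186.]
   29.3 7.2 [176. 180. 173.] [146. 140. 122.]
```

Emit:
send_rows(rows=[{"slide": [0,0,0],"twist": [0,0,0],"gripper": 1},{"slide": [0,0,0],"twist": [0,0,0],"gripper": 1}])

```text
clock: 21.22
tcp_pos: [0.4543, 0.2157, 0.1767]
orientation: [-0.257, -0.083, 0.963, -0.022]
contact_force: [-0.3, 0.2, -2.3]
gripper_width: 0.276
grasp_force: 88.9
```

Run:
```python
exec(open('meas.py').read().split("def pk")[0])
# blade edges by colour: bluish-grey (b>=r) against sand (r>>b)
for zb,xs in((med((-.09,-.03),(.0,.016))[0]/1e3,(-.09,-.03)),):
    for x0 in(-.085,-.07,-.055,-.04):
        yy,h=edges(p,zb,(x0-.006,x0+.006),(-.02,.045),.0005)
        r=h[:,0]-h[:,2]; print(x0,[(round(y*1e3,1),int(v),int(w)) for y,v,w in zip(yy[::2],r[::2],h[::2,1]) if -6<y*1e3<5 or 20<y*1e3<34])
```

```text
tcp bed -0.1771 0.0126 0.0083 [-0.0005  0.0027 -0.    ]
z black,dbrown (np.float64(6.32), np.float64(-0.005)) (np.float64(6.14), np.float64(-0.001)) blade (np.float64(0.96), np.float64(-0.004))
-0.085 [(np.float64(-6.0), 63, 194), (np.float64(-5.0), 53, 186), (np.float64(-4.0), 41, 180), (np.float64(-3.0), 28, 179), (np.float64(-2.0), 15, 183), (np.float64(-1.0), 4, 187), (np.float64(0.0), -2, 191), (np.float64(1.0), -6, 194), (np.float64(2.0), -8, 197), (np.float64(3.0), -8, 197), (np.float64(4.0), -8, 196), (np.float64(20.0), -3, 187), (np.float64(21.0), -3, 186), (np.float64(22.0), -2, 185), (np.float64(23.0), 0, 184), (np.float64(24.0), 2, 182), (np.float64(25.0), 6, 178), (np.float64(26.0), 11, 174), (np.float64(27.0), 17, 169), (np.float64(28.0), 23, 161), (np.float64(29.0), 28, 154), (np.float64(30.0), 33, 150), (np.float64(31.0), 38, 149), (np.float64(32.0), 41, 150), (np.float64(33.0), 42, 148)]
-0.07 [(np.float64(-6.0), 64, 194), (np.float64(-5.0), 55, 187), (np.float64(-4.0), 43, 182), (np.float64(-3.0), 30, 181), (np.float64(-2.0), 18, 183), (np.float64(-1.0), 7, 187), (n
[... 1282 characters left out ...]
0), 67, 193), (np.float64(-5.0), 59, 188), (np.float64(-4.0), 49, 184), (np.float64(-3.0), 37, 183), (np.float64(-2.0), 25, 184), (np.float64(-1.0), 13, 187), (np.float64(0.0), 4, 192), (np.float64(1.0), -1, 196), (np.float64(2.0), -5, 200), (np.float64(3.0), -7, 203), (np.float64(4.0), -8, 205), (np.float64(20.0), -8, 206), (np.float64(21.0), -8, 206), (np.float64(22.0), -8, 204), (np.float64(23.0), -8, 202), (np.float64(24.0), -8, 198), (np.float64(25.0), -8, 192), (np.float64(26.0), -7, 183), (np.float64(27.0), -6, 171), (np.float64(28.0), -4, 156), (np.float64(29.0), -2, 141), (np.float64(30.0), -1, 128), (np.float64(31.0), 0, 118), (np.float64(32.0), 2, 110), (np.float64(33.0), 4, 106)]
```

Emit:
send_rows(rows=[{"slide": [-0.004,-0.002,0.0015],"twist": [0,0.003,0],"gripper": 1},{"slide": [-0.005,0,0],"twist": [0,0,0],"gripper": 1},{"slide": [-0.004,0,0],"twist": [0,0,0],"gripper": 1},{"slide": [0,0,0],"twist": [0,0,0],"gripper": 1},{"slide": [0,0,0],"twist": [0,0,0],"gripper": 1}])

```text
clock: 22.15
tcp_pos: [0.465, 0.2156, 0.1689]
orientation: [-0.258, -0.083, 0.962, -0.023]
contact_force: [-0.4, -0.4, -2.0]
gripper_width: 0.273
grasp_force: 88.8
```

```bash
cat > st.py <<'E'
from h import *
s=sense();t=s['tcp_pos']-o3;f=s['contact_force'];print('tcp bed x,y,z',(t@KX*1e3).round(1),(t@cy*1e3).round(1),(t@KZ*1e3).round(1),'F',(f@KX).round(1),(f@cy).round(1),(f@KZ).round(1),'rot',(rot().inv()*RI).as_rotvec().round(4),'grip',s['gripper_width'].round(3),s['clock'])
E
python3 st.py; sed -i 's/,pk(/,pk(/;s/med((-.09,-.03),(.0,.016))/med((-.085,-.02),(.0,.016))/' meas.py
python3 - <<'E'
exec(open('meas.py').read().split("def pk")[0])
zb=med((-.08,-.02),(.0,.016))[0]/1e3
for x0 in(-.07,-.055,-.04,-.025):
    yy,h=edges(p,zb,(x0-.006,x0+.006),(-.02,.045),.00025);r=h[:,0]-h[:,2]
    i=np.nonzero((yy<.005)&(r>30))[0].max();j=np.nonzero((yy>.015)&(h[:,1]<156))[0].min();print(x0,yy[i]*1e3,yy[j]*1e3)
E
```

```text
tcp bed -0.1642 0.0106 0.0069 [-0.0005 -0.0001  0.    ]
z black,dbrown (np.float64(6.24), np.float64(-0.006)) (np.float64(6.3), np.float64(0.029)) blade (np.float64(-0.77), np.float64(-0.044))
-0.07 -5.499999999999988 29.750000000000043
-0.055 -5.249999999999988 30.500000000000046
-0.04 -5.249999999999988 29.750000000000043
-0.025 -4.499999999999987 30.250000000000043Traceback (most recent call last):
  File "st.py", line 2, in <module>
    s=sense();t=s['tcp_pos']-o3;f=s['contact_force'];print('tcp bed x,y,z',(t@KX*1e3).round(1),(t@cy*1e3).round(1),(t@KZ*1e3).round(1),'F',(f@KX).round(1),(f@cy).round(1),(f@KZ).round(1),'rot',(rot().inv()*RI).as_rotvec().round(4),'grip',s['gripper_width'].round(3),s['clock'])
                                                                                                                                                                                                                                              ^^^^^^^^^^^^^^^^^^^^^^^^
AttributeError: 'float' object has no attribute 'round'
```

```bash
sed -i "s/s\['gripper_width'\].round(3)/s['gripper_width']/" st.py; python3 st.py
python3 - <<'E'
from prof import *
p=np.load('pics/scene.npz')['p']
# rectified view of the bed plane z=0: 5 px/mm, x right -100..20, y up -60..75
c=camera_info('scene');T=np.linalg.inv(np.array(c['cam_to_world']));K=np.array(c['mtx'])
out=[]
for zb in (.0,):
    xx,yy=np.meshgrid(np.arange(-.12,.02,.0002),np.arange(.07,-.05,-.0002))
    W=o3+xx[...,None]*KX+zb*KZ+yy[...,None]*cy;k=(W@T[:3,:3].T+T[:3,3])@K.T;uv=(k[...,:2]/k[...,2:]).astype(np.float32)
    o=cv2.remap(p,uv[...,0],uv[...,1],cv2.INTER_CUBIC);cv2.imwrite('pics/r6.png',o[:,:,::-1]);print(o.shape)
E
```

```text
tcp bed x,y,z -164.2 10.6 6.9 F -0.4 0.6 -1.2 rot [-0.0005 -0.0001  0.    ] grip 0.2722047978511273 22.45
(600, 700, 3)
```

View pics/r6.png

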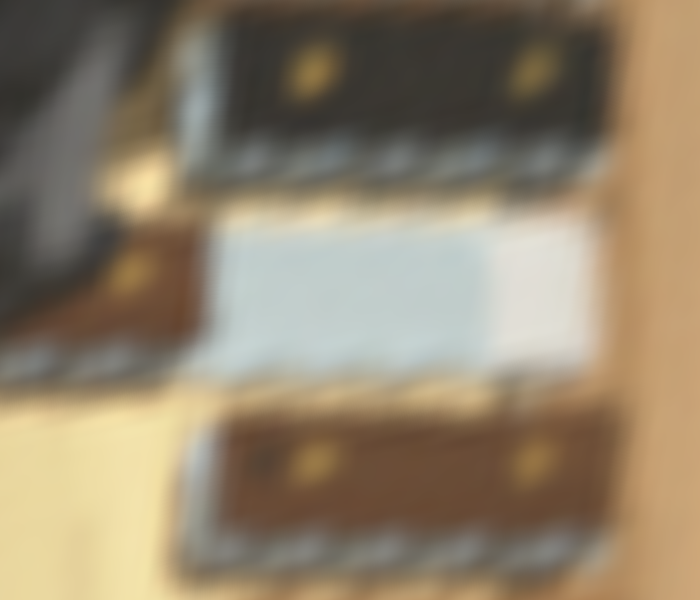

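The rectified bed view shows the neighbours' rivets at y = 73 and 460, with their midline at about 268. Our knife's rivet is at (130,273) and the blade is centred slightly low. So I need to go about 1 mm further towards +y, then feel my way in.

Emit:
send_rows(rows=[{"slide": [0,0.0012,0],"twist": [0,0,0],"gripper": 1},{"slide": [-0.002,0,0],"twist": [0,0,0],"gripper": 1},{"slide": [-0.002,0,0],"twist": [0,0,0],"gripper": 1},{"slide": [0,0,0],"twist": [0,0,0],"gripper": 1}])

```text
clock: 22.95
tcp_pos: [0.4684, 0.2173, 0.1667]
orientation: [-0.258, -0.083, 0.962, -0.023]
contact_force: [-0.0, -0.9, -1.2]
gripper_width: 0.275
grasp_force: 88.8
```

```bash
python3 st.py
```

```text
tcp bed x,y,z -159.9 11.7 6.7 F 0.5 -0.9 -1.2 rot [-0.0006 -0.0003 -0.0003] grip 0.2746569548415612 22.95
```

Emit:
send_rows(rows=[{"slide": [-0.002,0,0],"twist": [0,0,0],"gripper": 1},{"slide": [0,0,0],"twist": [0,0,0],"gripper": 1}])

```text
clock: 23.2
tcp_pos: [0.4701, 0.2175, 0.1657]
orientation: [-0.258, -0.083, 0.962, -0.023]
contact_force: [0.2, -0.3, -1.1]
gripper_width: 0.273
grasp_force: 88.8
```

```bash
python3 st.py
```

```text
tcp bed x,y,z -157.9 11.7 6.7 F 0.7 -0.4 -0.8 rot [-0.0007 -0.0002 -0.0003] grip 0.27253635305977403 23.2
```

Emit:
send_rows(rows=[{"slide": [-0.002,0,0],"twist": [0,0,0],"gripper": 1},{"slide": [0,0,0],"twist": [0,0,0],"gripper": 1}])

```text
clock: 23.45
tcp_pos: [0.4718, 0.2179, 0.1648]
orientation: [-0.258, -0.083, 0.962, -0.023]
contact_force: [0.1, -1.1, -1.4]
gripper_width: 0.279
grasp_force: 88.8
```

```bash
python3 st.py
```

```text
tcp bed x,y,z -155.9 11.7 6.7 F 0.6 -1.1 -1.3 rot [-0.0007 -0.0002 -0.0002] grip 0.27851095614703997 23.45
```

Emit:
send_rows(rows=[{"slide": [-0.0015,0,0],"twist": [0,0,0],"gripper": 1},{"slide": [0,0,0],"twist": [0,0,0],"gripper": 1}])

```text
clock: 23.7
tcp_pos: [0.473, 0.2181, 0.1641]
orientation: [-0.258, -0.083, 0.962, -0.023]
contact_force: [0.5, -2.3, -0.6]
gripper_width: 0.272
grasp_force: 88.8
```

Emit:
send_rows(rows=[{"slide": [-0.0015,0,0],"twist": [0,0,0],"gripper": 1},{"slide": [0,0,0],"twist": [0,0,0],"gripper": 1}])

```text
clock: 23.95
tcp_pos: [0.4743, 0.2183, 0.1633]
orientation: [-0.258, -0.083, 0.962, -0.023]
contact_force: [0.8, -0.9, -1.7]
gripper_width: 0.274
grasp_force: 88.8
```

```bash
python3 st.py
```

```text
tcp bed x,y,z -153.0 11.7 6.7 F 1.4 -1.0 -1.2 rot [-0.0006 -0.0002 -0.0002] grip 0.273500673664982 23.95
```

Emit:
send_rows(rows=[{"slide": [-0.0015,0,0],"twist": [0,0,0],"gripper": 1},{"slide": [0,0,0],"twist": [0,0,0],"gripper": 1}])

```text
clock: 24.2
tcp_pos: [0.4756, 0.2186, 0.1626]
orientation: [-0.258, -0.083, 0.962, -0.023]
contact_force: [-0.1, -1.3, -1.0]
gripper_width: 0.276
grasp_force: 88.8
```

```bash
python3 st.py
```

```text
tcp bed x,y,z -151.5 11.7 6.8 F 0.2 -1.2 -1.0 rot [-0.0005 -0.0001 -0.0001] grip 0.27631537862092814 24.2
```

Emit:
send_rows(rows=[{"slide": [-0.002,0,0],"twist": [0,0,0],"gripper": 1},{"slide": [-0.001,0,0],"twist": [0,0,0],"gripper": 1}])

```text
clock: 24.45
tcp_pos: [0.4781, 0.2191, 0.1611]
orientation: [-0.258, -0.083, 0.962, -0.023]
contact_force: [0.6, -1.4, -2.1]
gripper_width: 0.273
grasp_force: 88.8
```

Emit:
send_rows(rows=[{"slide": [-0.002,0,0],"twist": [0,0,0],"gripper": 1},{"slide": [-0.001,0,0],"twist": [0,0,0],"gripper": 1}])

```text
clock: 24.7
tcp_pos: [0.4807, 0.2195, 0.1596]
orientation: [-0.258, -0.083, 0.962, -0.023]
contact_force: [-1.1, -2.0, -0.8]
gripper_width: 0.276
grasp_force: 89.0
```

```bash
python3 st.py
```

```text
tcp bed x,y,z -145.5 11.8 6.8 F -0.8 -1.7 -1.4 rot [-0.0005 -0.0003 -0.0001] grip 0.27598865745727863 24.7
```

Emit:
send_rows(rows=[{"slide": [-0.002,0,0],"twist": [0,0,0],"gripper": 1},{"slide": [-0.001,0,0],"twist": [0,0,0],"gripper": 1}])

```text
clock: 24.95
tcp_pos: [0.4834, 0.22, 0.1582]
orientation: [-0.258, -0.083, 0.962, -0.023]
contact_force: [-0.3, -2.3, -0.4]
gripper_width: 0.271
grasp_force: 89.1
```

```bash
python3 st.py
```

```text
tcp bed x,y,z -142.4 11.8 6.9 F -0.4 -2.2 -0.7 rot [-0.0005  0.0001 -0.    ] grip 0.27059725179713234 24.95
```

Emit:
send_rows(rows=[{"slide": [-0.002,-0.0004,0],"twist": [0,0,0],"gripper": 1},{"slide": [-0.002,0,0],"twist": [0,0,0],"gripper": 1}])

```text
clock: 25.2
tcp_pos: [0.4859, 0.2202, 0.1565]
orientation: [-0.259, -0.083, 0.962, -0.023]
contact_force: [-4.0, -2.9, 1.7]
gripper_width: 0.277
grasp_force: 89.1
```

```bash
python3 st.py
```

```text
tcp bed x,y,z -139.4 11.5 6.7 F -4.7 -2.2 -0.7 rot [-0.0003 -0.0021  0.0002] grip 0.277402687989463 25.2
```

Emit:
send_rows(rows=[{"slide": [-0.002,0,0],"twist": [0,0,0],"gripper": 1},{"slide": [-0.002,0,0],"twist": [0,0,0],"gripper": 1}])

```text
clock: 25.45
tcp_pos: [0.4899, 0.2208, 0.1542]
orientation: [-0.258, -0.083, 0.962, -0.023]
contact_force: [-3.7, -1.1, 1.2]
gripper_width: 0.278
grasp_force: 89.0
```

```bash
python3 st.py
```

```text
tcp bed x,y,z -134.7 11.5 6.7 F -3.9 -0.5 -0.9 rot [-0.0004 -0.0007  0.0001] grip 0.27775059549985626 25.45
```

Emit:
send_rows(rows=[{"slide": [-0.002,0,0],"twist": [0,0,0],"gripper": 1},{"slide": [-0.002,0,0],"twist": [0,0,0],"gripper": 1}])

```text
clock: 25.7
tcp_pos: [0.4937, 0.2214, 0.1521]
orientation: [-0.258, -0.083, 0.962, -0.023]
contact_force: [-2.9, -0.9, 0.5]
gripper_width: 0.271
grasp_force: 89.0
```

```bash
python3 st.py
```

```text
tcp bed x,y,z -130.4 11.4 6.8 F -2.9 -0.4 -1.1 rot [-0.0004  0.      0.    ] grip 0.27148933753815685 25.7
```

Emit:
send_rows(rows=[{"slide": [-0.003,0,0],"twist": [0,0,0],"gripper": 1},{"slide": [-0.003,0,0],"twist": [0,0,0],"gripper": 1},{"slide": [-0.003,0,0],"twist": [0,0,0],"gripper": 1}])

```text
clock: 26.08
tcp_pos: [0.5014, 0.2227, 0.1476]
orientation: [-0.258, -0.083, 0.962, -0.023]
contact_force: [-2.0, -1.9, 1.3]
gripper_width: 0.273
grasp_force: 89.0
```

```bash
python3 st.py
```

```text
tcp bed x,y,z -121.3 11.4 6.8 F -2.6 -1.5 -0.1 rot [-0.0005  0.     -0.    ] grip 0.2733665569609559 26.075
```

Emit:
send_rows(rows=[{"slide": [-0.003,0,0],"twist": [0,0,0],"gripper": 1},{"slide": [-0.003,0,0],"twist": [0,0,0],"gripper": 1},{"slide": [-0.003,0,0],"twist": [0,0,0],"gripper": 1}])

```text
clock: 26.45
tcp_pos: [0.5091, 0.224, 0.1431]
orientation: [-0.258, -0.083, 0.962, -0.023]
contact_force: [-1.7, -1.1, 1.7]
gripper_width: 0.277
grasp_force: 89.1
```

```bash
python3 st.py
```

```text
tcp bed x,y,z -112.4 11.4 6.8 F -2.5 -0.8 0.5 rot [-0.0005 -0.     -0.0001] grip 0.27712934037029385 26.45
```

Emit:
send_rows(rows=[{"slide": [-0.003,0,0],"twist": [0,0,0],"gripper": 1},{"slide": [-0.003,0,0],"twist": [0,0,0],"gripper": 1},{"slide": [-0.003,0,0],"twist": [0,0,0],"gripper": 1}])

```text
clock: 26.82
tcp_pos: [0.5167, 0.2254, 0.1386]
orientation: [-0.258, -0.083, 0.962, -0.023]
contact_force: [-1.5, -2.2, 2.1]
gripper_width: 0.278
grasp_force: 89.1
```

```bash
python3 st.py
```

```text
tcp bed x,y,z -103.4 11.4 6.8 F -2.6 -2.0 0.9 rot [-0.0005 -0.     -0.    ] grip 0.27780982558809536 26.825
```

Emit:
send_rows(rows=[{"slide": [-0.003,0,0],"twist": [0,0,0],"gripper": 1},{"slide": [-0.003,0,0],"twist": [0,0,0],"gripper": 1},{"slide": [-0.002,0,0],"twist": [0,0,0],"gripper": 1},{"slide": [0,0,0],"twist": [0,0,0],"gripper": 1}])

```text
clock: 27.32
tcp_pos: [0.5238, 0.2266, 0.1344]
orientation: [-0.258, -0.083, 0.962, -0.023]
contact_force: [0.5, -1.3, 1.9]
gripper_width: 0.275
grasp_force: 89.1
```

```bash
python3 st.py
```

```text
tcp bed x,y,z -95.1 11.3 6.8 F -0.7 -1.4 1.8 rot [-0.0005  0.0006 -0.0001] grip 0.2745692039144227 27.325
```

Emit:
send_rows(rows=[{"slide": [0,0,0],"twist": [0,0,0],"gripper": 0.0},{"slide": [0,0,0],"twist": [0,0,0],"gripper": 0.0},{"slide": [0,0,0],"twist": [0,0,0],"gripper": 0.0},{"slide": [0,0,-0.02],"twist": [0,0,0],"gripper": 0.0},{"slide": [0,0,-0.03],"twist": [0,0,0],"gripper": 0.0}])

```text
clock: 27.95
tcp_pos: [0.5474, 0.2308, 0.1781]
orientation: [-0.259, -0.083, 0.962, -0.023]
contact_force: [0.6, 0.3, 0.9]
gripper_width: 0.5
grasp_force: 0.0
```

Emit:
send_rows(rows=[{"slide": [0.03,0,0],"twist": [0,0,0],"gripper": 1},{"slide": [0.005,0,0],"twist": [0,0,0],"gripper": 1},{"slide": [0,0,0],"twist": [0,0,0],"gripper": 1},{"slide": [0,0,0],"twist": [0,0,0],"gripper": 1},{"slide": [0,0,0],"twist": [0,0,0],"gripper": 1}], squeeze=30)

```text
clock: 28.58
tcp_pos: [0.5181, 0.2256, 0.1951]
orientation: [-0.258, -0.083, 0.962, -0.023]
contact_force: [0.6, 0.8, 0.6]
gripper_width: -0.002
grasp_force: 0.0
```

```bash
python3 st.py
python3 - <<'E'
from prof import *
p,d=save('scene','pics/s7.png')
c=camera_info('scene');T=np.linalg.inv(np.array(c['cam_to_world']));K=np.array(c['mtx'])
xx,yy=np.meshgrid(np.arange(-.15,.02,.00025),np.arange(.08,-.06,-.00025))
W=o3+xx[...,None]*KX+.006*KZ+yy[...,None]*cy;k=(W@T[:3,:3].T+T[:3,3])@K.T;uv=(k[...,:2]/k[...,2:]).astype(np.float32)
o=cv2.remap(p,uv[...,0],uv[...,1],cv2.INTER_CUBIC);cv2.imwrite('pics/r7.png',o[:,:,::-1]);print(o.shape)
E
```

```text
tcp bed x,y,z -130.4 11.3 56.5 F 0.3 0.7 0.9 rot [-0.0005 -0.0007 -0.0002] grip -0.0018531945679263594 28.575
(560, 680, 3)
```

View pics/r7.png

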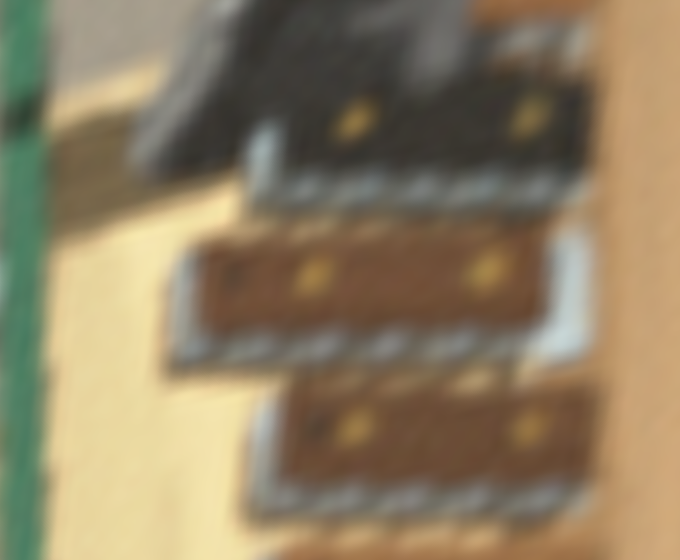

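The rectified view shows the knife lined up between its neighbours, with about 11 mm of blade still showing (548 to 592 px). Next I'll push on the butt with the closed fingers.

Emit:
send_rows(rows=[{"slide": [0,0,0.025],"twist": [0,0,0],"gripper": 1},{"slide": [0,0,0.024],"twist": [0,0,0],"gripper": 1},{"slide": [0,0,0],"twist": [0,0,0],"gripper": 1},{"slide": [-0.004,0,0],"twist": [0,0,0],"gripper": 1},{"slide": [-0.003,0,0],"twist": [0,0,0],"gripper": 1}])

```text
clock: 29.25
tcp_pos: [0.5013, 0.2227, 0.1501]
orientation: [-0.257, -0.083, 0.963, -0.022]
contact_force: [-0.2, 0.4, 0.7]
gripper_width: -0.003
grasp_force: 0.0
```

```bash
python3 st.py
```

```text
tcp bed x,y,z -122.7 11.4 8.9 F -0.4 0.4 0.5 rot [-0.0003  0.0021 -0.0001] grip -0.002726692874735135 29.25
```

Emit:
send_rows(rows=[{"slide": [-0.003,0,0],"twist": [0,0,0],"gripper": 1},{"slide": [-0.003,0,0],"twist": [0,0,0],"gripper": 1}])

```text
clock: 29.5
tcp_pos: [0.5057, 0.2235, 0.1465]
orientation: [-0.258, -0.083, 0.962, -0.023]
contact_force: [-0.4, 0.3, 0.7]
gripper_width: -0.003
grasp_force: 0.0
```

```bash
python3 st.py
```

```text
tcp bed x,y,z -117.1 11.4 8.1 F -0.6 0.3 0.5 rot [-0.0004  0.0006 -0.0001] grip -0.0032928657297688676 29.5
```

Emit:
send_rows(rows=[{"slide": [-0.002,0,0],"twist": [0,0,0],"gripper": 1},{"slide": [-0.002,0,0],"twist": [0,0,0],"gripper": 1}])

```text
clock: 29.75
tcp_pos: [0.5085, 0.224, 0.1444]
orientation: [-0.258, -0.083, 0.962, -0.023]
contact_force: [0.4, -0.4, -0.4]
gripper_width: 0.003
grasp_force: 0.0
```

```bash
python3 st.py
```

```text
tcp bed x,y,z -113.5 11.4 7.7 F 0.5 -0.5 -0.2 rot [-0.0005 -0.0004 -0.    ] grip 0.0031133105751354247 29.75
```

Emit:
send_rows(rows=[{"slide": [-0.002,0,0],"twist": [0,0,0],"gripper": 1},{"slide": [-0.002,0,0],"twist": [0,0,0],"gripper": 1}])

```text
clock: 30.0
tcp_pos: [0.5113, 0.2245, 0.1428]
orientation: [-0.259, -0.083, 0.962, -0.023]
contact_force: [-1.7, -0.6, 1.7]
gripper_width: 0.002
grasp_force: 1.3
```

```bash
python3 st.py
```

```text
tcp bed x,y,z -110.2 11.4 7.7 F -2.4 -0.3 0.6 rot [-0.0005 -0.0017 -0.0001] grip 0.0018713194420222875 30.0
```

Emit:
send_rows(rows=[{"slide": [-0.0015,0,0],"twist": [0,0,0],"gripper": 1},{"slide": [-0.0015,0,0],"twist": [0,0,0],"gripper": 1}])

```text
clock: 30.25
tcp_pos: [0.5143, 0.225, 0.1411]
orientation: [-0.258, -0.083, 0.962, -0.023]
contact_force: [-2.3, 0.4, 1.7]
gripper_width: 0.002
grasp_force: 1.3
```

```bash
python3 st.py
```

```text
tcp bed x,y,z -106.8 11.4 7.8 F -2.8 0.8 0.3 rot [-0.0006 -0.0007 -0.0001] grip 0.0024324327892241825 30.25
```

Emit:
send_rows(rows=[{"slide": [-0.0015,0,0],"twist": [0,0,0],"gripper": 1},{"slide": [-0.0015,0,0],"twist": [0,0,0],"gripper": 1}])

```text
clock: 30.5
tcp_pos: [0.517, 0.2255, 0.1395]
orientation: [-0.258, -0.083, 0.962, -0.023]
contact_force: [-2.3, -0.8, 1.9]
gripper_width: -0.001
grasp_force: 1.3
```

```bash
python3 st.py
```

```text
tcp bed x,y,z -103.6 11.4 7.7 F -3.0 -0.4 0.4 rot [-0.0005 -0.0004 -0.    ] grip -0.001003861250544941 30.5
```

Pushing at about 3 N. Now millimetre steps until the force rises.

Emit:
send_rows(rows=[{"slide": [-0.001,0,0],"twist": [0,0,0],"gripper": 1},{"slide": [0,0,0],"twist": [0,0,0],"gripper": 1}])

```text
clock: 30.75
tcp_pos: [0.5181, 0.2256, 0.1389]
orientation: [-0.258, -0.083, 0.962, -0.023]
contact_force: [-1.8, 0.2, 0.2]
gripper_width: -0.001
grasp_force: 0.9
```

```bash
python3 st.py
```

```text
tcp bed x,y,z -102.4 11.3 7.8 F -1.6 0.5 -0.6 rot [-0.0005  0.0001 -0.0001] grip -0.0008372387384994037 30.75
```

Emit:
send_rows(rows=[{"slide": [-0.001,0,0],"twist": [0,0,0],"gripper": 1},{"slide": [0,0,0],"twist": [0,0,0],"gripper": 1}])

```text
clock: 31.0
tcp_pos: [0.5188, 0.2257, 0.1385]
orientation: [-0.258, -0.083, 0.962, -0.023]
contact_force: [-2.2, -0.0, 0.7]
gripper_width: -0.003
grasp_force: 1.0
```

```bash
python3 st.py
```

```text
tcp bed x,y,z -101.5 11.3 7.8 F -2.3 0.4 -0.5 rot [-0.0006 -0.0001 -0.0001] grip -0.002858031414610804 31.0
```

Emit:
send_rows(rows=[{"slide": [-0.0007,0,0],"twist": [0,0,0],"gripper": 1},{"slide": [0,0,0],"twist": [0,0,0],"gripper": 1}])

```text
clock: 31.25
tcp_pos: [0.5192, 0.2258, 0.1382]
orientation: [-0.258, -0.083, 0.962, -0.023]
contact_force: [-2.2, -1.1, 1.3]
gripper_width: -0.004
grasp_force: 1.4
```

```bash
python3 st.py
```

```text
tcp bed x,y,z -101.0 11.4 7.7 F -2.7 -0.7 -0.1 rot [-0.0005 -0.0005 -0.0001] grip -0.004225528912083765 31.25
```

Emit:
send_rows(rows=[{"slide": [-0.001,0,0],"twist": [0,0,0],"gripper": 1},{"slide": [0,0,0],"twist": [0,0,0],"gripper": 1}])

```text
clock: 31.5
tcp_pos: [0.5193, 0.2259, 0.1381]
orientation: [-0.259, -0.083, 0.962, -0.023]
contact_force: [-4.8, -1.2, 5.4]
gripper_width: 0.001
grasp_force: 3.4
```

```bash
python3 st.py
```

```text
tcp bed x,y,z -100.8 11.5 7.7 F -6.9 -0.3 2.2 rot [-0.0004 -0.0022  0.    ] grip 0.00104908688227129 31.5
```

Emit:
send_rows(rows=[{"slide": [-0.001,0,0],"twist": [0,0,0],"gripper": 1},{"slide": [0,0,0],"twist": [0,0,0],"gripper": 1}])

```text
clock: 31.75
tcp_pos: [0.5193, 0.226, 0.138]
orientation: [-0.26, -0.083, 0.962, -0.023]
contact_force: [-7.1, -0.2, 6.0]
gripper_width: 0.005
grasp_force: 4.8
```

```bash
python3 st.py
```

```text
tcp bed x,y,z -100.8 11.6 7.7 F -9.1 1.0 1.7 rot [-0.0004 -0.004   0.0001] grip 0.004794976394623772 31.75
```

The force rose to 9 N with no further travel, at the expected place, so the handle is home. Backing off.

Emit:
send_rows(rows=[{"slide": [0.005,0,0],"twist": [0,0,0],"gripper": 1},{"slide": [0.008,0,0],"twist": [0,0,0],"gripper": 1},{"slide": [0,0,-0.03],"twist": [0,0,0],"gripper": 1},{"slide": [0,0,-0.05],"twist": [0,0,0],"gripper": 1},{"slide": [0,0,-0.05],"twist": [0,0,0],"gripper": 1}])

```text
clock: 32.38
tcp_pos: [0.5919, 0.2449, 0.2001]
orientation: [-0.214, -0.083, 0.973, -0.016]
contact_force: [102.2, 28.6, 37.2]
gripper_width: 0.001
grasp_force: 0.0
```

Emit:
send_rows(rows=[{"slide": [0.03,0,-0.04],"twist": [0,0,0],"gripper": 1},{"slide": [0.05,0,0],"twist": [0,0,0],"gripper": 1},{"slide": [0.03,0,0],"twist": [0,0,0],"gripper": 1},{"slide": [0,0,0],"twist": [0,0,0],"gripper": 1},{"slide": [0,0,0],"twist": [0,0,0],"gripper": 1}])

```text
clock: 33.0
tcp_pos: [0.538, 0.2394, 0.2501]
orientation: [-0.196, -0.084, 0.977, -0.013]
contact_force: [-0.1, -0.2, -1.0]
gripper_width: -0.001
grasp_force: 0.0
```

```bash
python3 st.py
python3 - <<'E'
from prof import *
p,d=save('scene','pics/s8.png')
cv2.imwrite('pics/c8.png',cv2.resize(p[95:215,240:400],None,fx=4.5,fy=4.5,interpolation=cv2.INTER_CUBIC)[:,:,::-1])
E
```

```text
tcp bed x,y,z -138.9 21.5 115.1 F 0.4 -0.2 -0.9 rot [ 8.100e-03  1.276e-01 -1.000e-04] grip -0.0005029852371026152 33.0
```

View pics/c8.png

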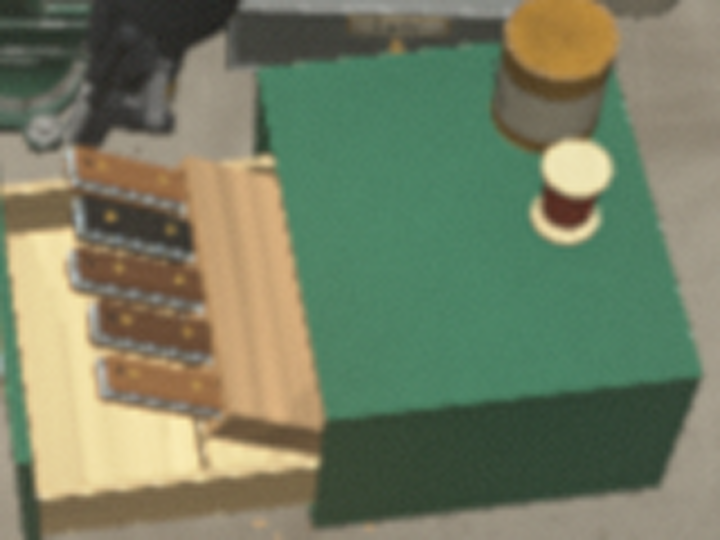

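The close-up shows the knife home in line with its neighbours, its butt 10 mm proud as it should be, and the drawer still out. The 102 N reading came mid-retreat, so I'll check that nothing moved.

Run:
```python
from h import *
s=sense();print(s['joints'].round(3),s['contact_force'].round(1))
q,_=grab_frame('top');p,_=grab_frame('scene')
t0=cv2.imread('pics/top0.png')[:,:,::-1];s0=cv2.imread('pics/scene0.png')[:,:,::-1];s5=cv2.imread('pics/s5.png')[:,:,::-1];s7=cv2.imread('pics/s7.png')[:,:,::-1]
def dif(a,b,w): u,v,x,y=w;return np.abs(a[v:y,u:x].astype(int)-b[v:y,u:x]).mean().round(1)
for nm,w in dict(bottle=(142,229,163,249),tin=(278,178,315,205),stone=(372,230,410,248),brownblock=(192,296,226,314),edge=(368,278,422,296),spool=(170,130,225,160)).items():print(nm,'top',dif(q,t0,w))
for nm,w in dict(bottle=(262,84,280,120),tin=(303,220,337,267),stone=(240,330,266,382),block=(186,136,210,170),spooltin=(348,92,380,150)).items():print(nm,'scene',dif(p,s0,w))
print('rack vs earlier',dif(p,s7,(270,150,330,190)),'drawer front',dif(p,s7,(245,160,262,205)))
for d in(-2,-1,0,1,2): print(d,dif(np.roll(p,d,1),s7,(240,150,320,205)))
```

```text
[0.285 0.824 0.779 1.919 0.051 0.104] [0.7 0.7 0.3]
bottle top 2.9
tin top 2.8
stone top 2.9
brownblock top 37.2
edge top 2.7
spool top 32.9
bottle scene 71.6
tin scene 1.4
stone scene 1.3
block scene 1.4
spooltin scene 1.3
rack vs earlier 3.0 drawer front 1.2
-2 12.2
-1 7.7
0 3.3
1 8.7
2 14.3
```

```bash
python3 -c "
from rig import *
print(sign_off())"
```

```text
the job is handed in; nothing more can be done
None
```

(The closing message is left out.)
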